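# Fetch the stud sample board from behind the bottles and the punching board

### The arm

A 6-joint arm with a two-finger parallel gripper is mounted at the origin on the work surface. World frame = base frame: x ahead of the robot, y to its left, z up, the work surface at z = 0. Lengths are in mm, angles in degrees, forces in N, time in s.
With the tool pointing down it reaches from about 350 to 775 mm from the base axis. Payload 5.5 kg.
Tool frame: the origin (TCP) lies between the finger pads; the fingertips stand 22 mm ahead of it and the grasp point (between the pads) lies 3 mm ahead of it; z points along the fingers, y is the line along which they close (so a half turn about z gives the same grasp; the last joint's range is limited). The gripper opens to 85 mm and grips with 20 to 120 N. Pads are 22 mm wide; open, the fingers measure 114 mm over their backs; the gripper's body (76 mm by 85 mm) begins 54 mm behind the grasp point. The pads swing forward as they close: fully open they stand 13 mm farther back than shut.
Start: joints at [-77.67, 17.945, 2.641, 74.691, 0, 82.002], TCP at [199.754, -539.229, 253.323] pointing down, gripper open.
Joint ranges: [-158.12, 158.12], [-49.38, 96.58], [-58.88, 72.47], [-126.05, 133.96], [-84.25, 85.87], [-180, 180]. Speed limits (degrees/s): [147.25, 147.25, 180, 180, 180, 180].

### API

Orientations are given as a 3x3 rotation matrix whose columns are the frame's x, y, z axes.
In Python, from plant import r gives the robot as it stands.
- The arm moves only by the shell command python3 inch.py, which reads ROWS from standard input. ROWS is one flat JSON list of numbers that holds 1 to 10 rows one after another, with no inner brackets; each row has 5 numbers: dx, dy, dz in mm, then a turn about the tool's z in degrees, then the opening from 0.0 (shut) to 1.0 (fully open); each row shifts and turns the commanded pose from where the row before left it, along the tool's axes as they then stand; what a row does not reach is not made up. A row lasts 1/10 s, in which the tool goes at most 50 mm and 8.59 degrees, less where a joint would pass 70% of its speed; a pose out of reach is approached as far as the arm can. The fingers move at their own pace and stop on an object; the grip force is fixed at half the most. Time passes only in rows, so rows that do not move let the fingers close. It prints the time, the measured TCP pose, the force, the opening and the grip force at its end. Input that does not fit is refused with a message, and nothing moves.
- r.observe(): the state, without advancing time (a new reading comes with each control period).
- r.grab_frame(name): name is "scene" or "top"; returns the picture (384x512x3 uint8, blue, green, red); there is no depth.
- r.camera_info(name): a dict with "camera_matrix" (3x3 intrinsics, pixels), "R" (3x3) and "t" (3): a world point X has camera coordinates R X + t. Camera axes: x right, y down, z forward; pixel columns grow to the right and rows downward; lengths in mm; the calibration is good to about 2 mm. A picture is of the moment at which its call begins. camera_info takes no time and is no camera call.
- r.job_done(): hands the job in; it is judged then, once.
The state is a dict: "clock": time; "joint_pos": joint angles; "qvel": joint speeds; "tau": joint torques, N m; "tool_pos": TCP position; "ee_rot": TCP orientation; "ft_force": force on the tool from outside, world axes, zero at the start; "ft_torque": the same for the moment, N m; "finger_gap": opening from 0.0 (shut) to 1.0 (fully open); "finger_force": force on a finger pad.
Only numpy, scipy, OpenCV 4.12 (cv2) and the standard library are available. Lean on these libraries where they do the work, as an engineer would, in place of code of your own. Each camera call takes 0.05 s, during which the arm holds its last target. There are 200 camera calls.

### The job

A visitor wants to choose a press stud: clear the spray can, the oil bottle and the tall white punching board out of the caddy into the side tray, bottles standing and board leaning on the tray's back, then draw out the plywood sample board without disturbing the cork board behind it and lean it centred on the display stand. With the sample board on the stand, put the punching board back leaning in front of the cork board, and the can and the bottle each back in the bay it came from. Do not tip anything over and leave the mug where it is.

Things in the scene. Friction and masses are not known exactly. Their poses are not given: they have to be found in the camera images.
- spray_can: Upright aerosol can, aluminium with a white band: body 53 mm diameter, 166 mm high, shoulder to 176 mm, straight grey cap 41 mm diameter from 176 to 214 mm (the top). About 0.3 kg. Grip it by the cap, which leaves room beside its neighbour. Origin: centre of underside, z up. Starts in either bottle bay of the caddy.
- oil_bottle: Upright amber glass bottle with a paper label: body 50 mm diameter, 148 mm high, shoulder to 170 mm, black cap 30 mm diameter from 170 to 204 mm (the top). About 0.28 kg. Grip it by the cap. Origin: centre of underside, z up. Starts in the other bottle bay of the caddy.
- punch_board: White plastic punching board, front board of the leaning stack: 10 mm thick (x), 90 wide (y), 185 tall (z), 0.17 kg. Its top 45 mm stands clear above the sample board and can be pinched across the thickness. Origin: centre of its bottom edge; z up the board, x out of its back (away from the robot). Leans back 8 degrees at the start.
- sample_board: Plywood board with rows of metal studs on its front: 8 mm thick (x), 124 wide (y), 140 tall (z), 0.13 kg. Second in the stack, behind the punching board; its top 40 mm stands clear above the cork board and is free of studs. Origin: centre of its bottom edge; z up the board, x out of its back. Leans back 8 degrees at the start.
- cork_board: Cork board with a pine top edge, rearmost and widest in the stack: 10 mm thick (x), 156 wide (y), 100 tall (z). It stays in the caddy, leaning on the back panel. Origin: centre of its bottom edge; z up the board, x out of its back.
- caddy: Fixed pine caddy, 180 mm deep, 176 wide (y); floor 10 mm above the table, rims to 35 mm. Front: two bottle bays 64 mm deep, 79 wide, centres x -47, y +42.5 and -42.5 mm. Behind: board bay, x -9 to +26 mm, then an 88 mm back panel leaning back 8 degrees; at start board origins at x -1.5 (punching), 8 (sample), 17 (cork). Origin: on the table, x away from the robot at yaw 0, z up.
- side_tray: Fixed plywood tray, left or right of the caddy: 170 mm deep (x), 250 wide (y), floor 8 mm above the table, rim 20 mm high. At its far side a 238 mm wide, 90 mm tall back panel leans back 8 degrees, its face meeting the floor at x +56 mm; a board leans on it mid-way, bottles fit at y +85 and -85. Origin: on the table at its centre, x away from the robot at yaw 0, z up.
- display_stand: Fixed dark wooden easel on the other side of the caddy. Ledge 150 mm wide (y), top 24 mm above the table, x from -39 mm (behind a lip 10 mm high) to 0, where the back rest starts; this leans back 14 degrees, its top edge 108 mm above the table. The board stands on the ledge, studs to the front (-x). Origin: on the table, x away from the robot at yaw 0, z up.
- mug: White ceramic mug, 82 mm diameter, 92 mm high, handle at its +y, between the robot and the caddy; to be left alone. Origin: centre of underside.

How it is judged:
By the outcome, as a careful person would: the job done as asked, in the order asked, and still so for the second after the job is handed in, with the robot touching nothing.
It also fails if it takes over 138 s, if anything falls off the work surface, if the arm or the gripper's body presses on something with over 40 N, if the wrist force passes 120 N, or if a joint passes its speed limit or range.

## Working session

There is one attempt and no reset: what is moved stays moved. The work goes in short steps, Python scripts to look and compute and a shell command to move; the robot and the scene stay as the last step left them, time stands still between calls to the robot, and variables do not carry over. Pictures are saved under pics/ and viewed, at most 14 in all, crops included, and the job is handed in when it is done.

```bash
ls; mkdir -p pics
python3 - <<'E'
from plant import r
import cv2,numpy as np
for n in("scene","top"):
    im=r.grab_frame(n); cv2.imwrite(f"pics/{n}0.png",im)
    c=r.camera_info(n); print(n,np.round(c["camera_matrix"],1).tolist(),np.round(c["R"],4).tolist(),np.round(c["t"],1).tolist())
o=r.observe(); print(o["clock"],np.round(o["ee_rot"],3).tolist(),o["finger_gap"],o["ft_force"])
E
```

```text
inch.py
pics
plant.py
scene [[349.2, 0.0, 257.3], [0.0, 349.2, 190.1], [0.0, 0.0, 1.0]] [[-0.1097, 0.9939, -0.0087], [0.6623, 0.0666, -0.7462], [-0.7411, -0.0876, -0.6656]] [61.5, -307.2, 1228.7]
top [[398.3, 0.0, 249.0], [0.0, 398.3, 194.5], [0.0, 0.0, 1.0]] [[-0.0205, -0.9998, -0.0024], [-0.9924, 0.0206, -0.1212], [0.1212, -0.0001, -0.9926]] [-6.9, 482.0, 862.5]
0.1 [[0.938, 0.347, -0.0], [0.347, -0.938, 0.002], [0.0, -0.002, -1.0]] 1.0005873852083087 [ 0.4291462   0.03188154 -0.45164205]
```

View pics/scene0.png

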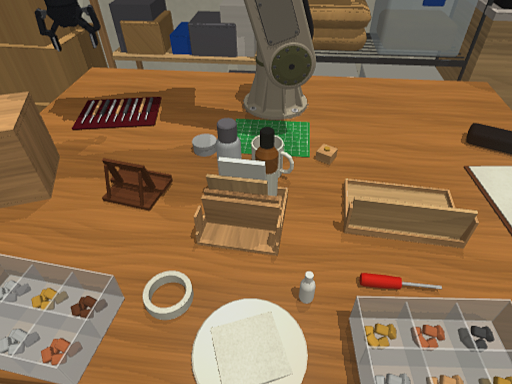

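View pics/top0.png

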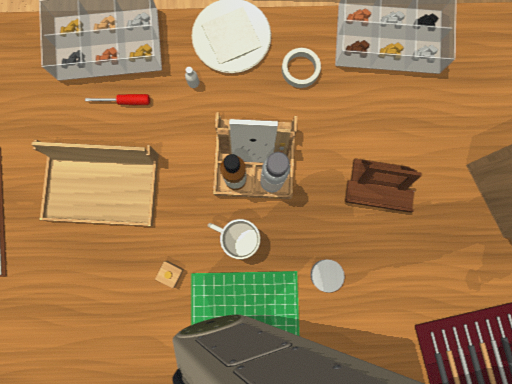

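The scene picture shows the oil bottle (265,150), can (228,140), boards in the caddy (245,200), stand (137,183) and tray (408,210). In the top view the bottle is in the caddy's left (+y) bay at (233,165) and the can in the right one at (276,165). The tray (100,185) is left and the stand (383,186) right.

Run:
```python
import cv2,numpy as np
t=cv2.imread("pics/top0.png");s=cv2.imread("pics/scene0.png")
def c(im,x,y): 
    o=cv2.resize(im[y:y+75,x:x+100] if 0 else im[y:y+100,x:x+133],(399,300),interpolation=cv2.INTER_CUBIC)
    for k in range(0,133,10):
        cv2.putText(o,str(x+k),(k*3,8),0,.28,(0,0,255));cv2.line(o,(k*3,10),(k*3,14),(0,0,255))
    for k in range(0,100,10):
        cv2.putText(o,str(y+k),(0,k*3+4),0,.28,(0,0,255)); cv2.line(o,(20,k*3),(24,k*3),(0,0,255))
    return o
m=np.vstack([np.hstack([c(t,32,135),c(t,195,107)]),np.hstack([c(t,320,140),c(s,185,150)])])
cv2.imwrite("pics/mos.png",m)
```

```text
(no output)
```

View pics/mos.png

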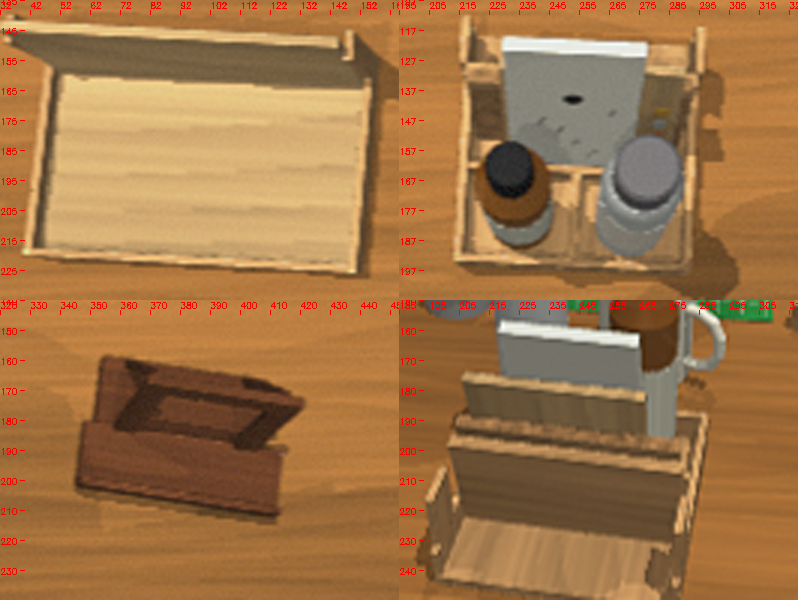

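The mosaic shows the tray rim corners at top (40,220) and (151,226), the punching board's top edge from (230,121) to (278,123), caps at (232,163) and (278,164), and the stand's front edge from (346,202) to (413,212). I'll zoom in on the stand and tray in both views to get exact corners.

Run:
```python
import cv2,numpy as np
t=cv2.imread("pics/top0.png");s=cv2.imread("pics/scene0.png")
def c(im,x,y,w,h,f,g=1):
    o=cv2.resize(im[y:y+h,x:x+w],(w*f,h*f),interpolation=cv2.INTER_CUBIC)
    o=np.clip(o.astype(float)*g,0,255).astype(np.uint8)
    for k in range(0,w,10):
        cv2.putText(o,str(x+k),(k*f,8),0,.3,(255,255,255));cv2.line(o,(k*f,10),(k*f,14),(255,255,255))
    for k in range(0,h,10):
        cv2.putText(o,str(y+k),(0,k*f+4),0,.3,(255,255,255)); cv2.line(o,(20,k*f),(24,k*f),(255,255,255))
    return o
m=np.vstack([np.hstack([c(t,342,155,80,60,5,2),c(s,98,155,80,60,5,2)]),np.hstack([c(s,338,172,160,75,5)[:, :800]])])[:600]
cv2.imwrite("pics/mos2.png",m)
```

```text
(no output)
```

View pics/mos2.png

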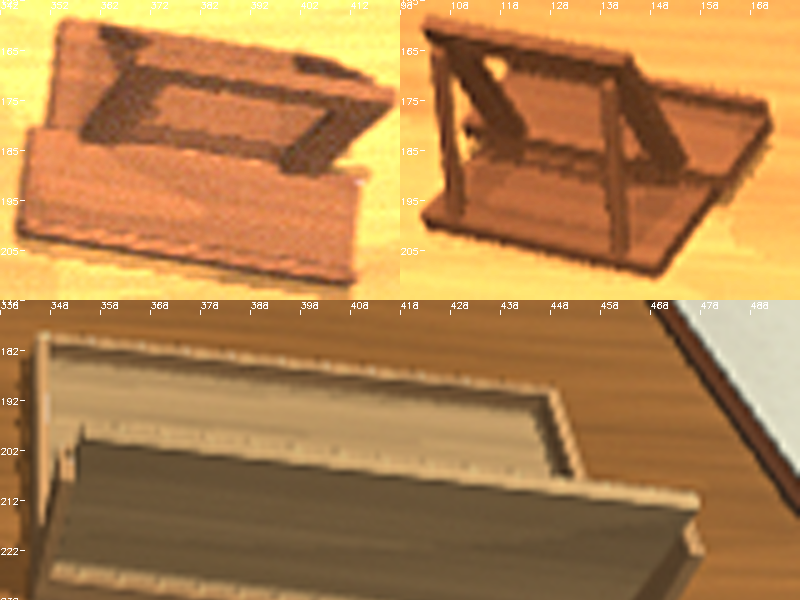

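The stand shows its front lip at top (345.5,201)–(413,211) and its rest top at top (354,159)–(420.5,173.5), scene (144,167)–(103,160). The tray panel top runs from scene (354,200) to (477.6,211). Now I'll compute poses.

```bash
cat > h.py <<'E'
import numpy as np,cv2
from plant import r
def cam(n):
    c=r.camera_info(n); return [np.array(c[k],float) for k in("camera_matrix","R","t")]
def ray(n,p):
    K,R,t=cam(n); d=R.T@np.linalg.inv(K)@[p[0],p[1],1.]; return -R.T@t,d/np.linalg.norm(d)
def plane(n,p,z):
    c,d=ray(n,p); return c+d*(z-c[2])/d[2]
def tri(ps,pt):
    c1,d1=ray("scene",ps);c2,d2=ray("top",pt)
    a=np.linalg.lstsq(np.c_[d1,-d2],c2-c1,rcond=None)[0]
    x,y=c1+a[0]*d1,c2+a[1]*d2; return (x+y)/2,np.linalg.norm(x-y)
def proj(n,X):
    K,R,t=cam(n); p=K@(R@np.array(X,float)+t); return p[:2]/p[2]
E
cat > m.py <<'E'
from h import *
f=lambda a:np.round(a,1)
print("rest top +y",*map(f,tri((144.4,167),(354.4,159.3))),"-y",*map(f,tri((103.3,160),(420.5,173.5))))
print("lip +y",*map(f,tri((172.5,175.5),(345.5,201.3))),"pl",f(plane("top",(345.5,201.3),34)),f(plane("top",(413.3,210.8),34)))
print("tray front +y",*map(f,tri((449,190),(39.7,220))),"-y",*map(f,tri((346.4,179),(151,225.7))))
print("tray pan +y",*map(f,tri((477.6,211.4),(33.7,141.7))),"-y",*map(f,tri((354,200),(148.7,147.7))))
for z in(20,): print("tray pl",f(plane("top",(39.7,220),z)),f(plane("top",(151,225.7),z)),f(plane("scene",(449,190),z)),f(plane("scene",(346.4,179),z)))
print("caddy front",f(plane("top",(214.3,193.7),35)),f(plane("top",(292,196.3),35)))
print("caddy rear",f(plane("scene",(196.3,242.3),0)),f(plane("scene",(279.7,249),0)))
print("punch top",f(plane("top",(229.7,121),193)),f(plane("top",(277.7,123),193)),f(plane("scene",(218.7,158.3),193)),f(plane("scene",(265.3,163.3),193)))
print("sample top",f(plane("scene",(207,175.7),149)),f(plane("scene",(267,182.7),149)))
print("cork top",f(plane("scene",(203.7,189),110)),f(plane("scene",(281,198),110)))
t=cv2.imread("pics/top0.png")
print("black",f(plane("top",(232.4,162.7),204)),"grey",f(plane("top",(278,162),214)))
g=t[145:185,220:300].astype(int); 
m=((g.max(2)<50)).astype(np.uint8); n,l,st,ce=cv2.connectedComponentsWithStats(m); i=1+np.argmax(st[1:,4]); print("black blob",st[i]+[220,145,0,0,0],ce[i]+[220,145])
E
python3 m.py
```

```text
rest top +y [ 542.1 -242.7  114.6] 18.0 -y [ 508.4 -369.8  101.6] 4.6
lip +y [ 461.5 -230.1   27.6] 4.5 pl [ 461.4 -230.8   34. ] [ 437.2 -379.8   34. ]
tray front +y [435.3 458.   15.6] 1.7 -y [417.2 209.4  14.7] 7.3
tray pan +y [595.  435.8  98.7] 5.1 -y [578.6 198.4  91.4] 10.4
tray pl [434.9 454.7  20. ] [416.9 204.3  20. ] [440.2 456.   20. ] [422.7 211.8  20. ]
caddy front [484.4  60.3  35. ] [ 475.  -112.3   35. ]
caddy rear [ 647.7 -123.9    0. ] [647.5  57.6   0. ]
punch top [600.7  16.4 193. ] [594.9 -73.1 193. ] [596.8 -68.2 193. ] [603.7  21.4 193. ]
sample top [598.  -95.3 149. ] [607.5  25.4 149. ]
cork top [ 595.1 -107.1  110. ] [606.3  53.9 110. ]
black [519.1  12.1 204. ] grey [516.6 -69.9 214. ]
black blob [224 155  16  18 185] [231.78378378 163.66486486]
```

```bash
echo '[0, 0, 0, -8.2, 0.7, 0, 0, 0, -8.2, 0.7, 0, 0, 0, -8.2, 0.7, 0, 0, 0, -8.2, 0.7, 0, 0, 0, -8.2, 0.7, 0, 0, 0, -8.2, 0.7, 0, 0, 0, -8.2, 0.7, 0, 0, 0, -8.2, 0.7]' | python3 inch.py
echo '[35, 20, 0, 0, 0.7, 35, 20, 0, 0, 0.7, 35, 20, 0, 0, 0.7, 35, 20, 0, 0, 0.7, 35, 20, 0, 0, 0.7, 35, 20, 0, 0, 0.7, 35, 20, 0, 0, 0.7, 35, 20, 0, 0, 0.7, 35, 20, 0, 0, 0.7, 35, 20, 0, 0, 0.7]' | python3 inch.py
echo '[35, 20, 0, 0, 0.7, 35, 20, 0, 0, 0.7, 35, 20, 0, 0, 0.7, 35, 20, 0, 0, 0.7, 0, 0, 0, 0, 0.7]' | python3 inch.py
cat >> h.py <<'E'
def to(x,y,z):
    o=r.observe(); p=np.array(o["tool_pos"]); R=np.array(o["ee_rot"])
    print("t",round(o["clock"],1),"TCP",np.round(p,1),"yaw of tool y",round(np.degrees(np.arctan2(R[1,1],R[0,1])),1),"tool delta",np.round(R.T@(np.array([x,y,z])-p),1),"F",np.round(o["ft_force"],1),"gap",round(o["finger_gap"],3),"ff",round(float(np.max(o["finger_force"])),1))
E
python3 -c "
from h import *
to(516.6,-69.9,200)
print(plane('top',(354.4,159.3),108),plane('top',(420.5,173.5),108),plane('top',(33.7,141.7),97),plane('top',(148.7,147.7),97))
cv2.imwrite('pics/t1.png',cv2.resize(r.grab_frame('top')[90:240,180:340],(800,600)[:2] if 0 else (640,600)))"
```

```text
clock: 0.9
tool_pos: [199.7, -538.9, 252.8]
ee_rot: [[0.065, 0.998, -0.0], [0.998, -0.065, 0.001], [0.001, -0.0, -1.0]]
ft_force: [-0.5, -0.1, -0.8]
finger_gap: 0.699
finger_force: 0.0
clock: 1.9
tool_pos: [424.6, -202.7, 253.0]
ee_rot: [[0.071, 0.997, -0.0], [0.997, -0.071, 0.0], [0.0, -0.0, -1.0]]
ft_force: [-0.1, -0.8, 0.4]
finger_gap: 0.7
finger_force: 0.0
clock: 2.4
tool_pos: [515.5, -66.8, 252.7]
ee_rot: [[0.065, 0.998, 0.0], [0.998, -0.065, 0.001], [0.001, 0.0, -1.0]]
ft_force: [-0.2, -0.2, -0.7]
finger_gap: 0.702
finger_force: 0.0
t 2.4 TCP [515.5 -66.8 252.7] yaw of tool y -3.7 tool delta [-3.1  1.3 52.7] F [-0.2 -0.2 -0.7] gap 0.702 ff 0.0
[ 540.62839587 -235.51434557  108.        ] [ 508.14511986 -369.41794659  108.        ] [594.77158971 433.89051347  97.        ] [576.75230098 191.63691152  97.        ]
```

View pics/t1.png

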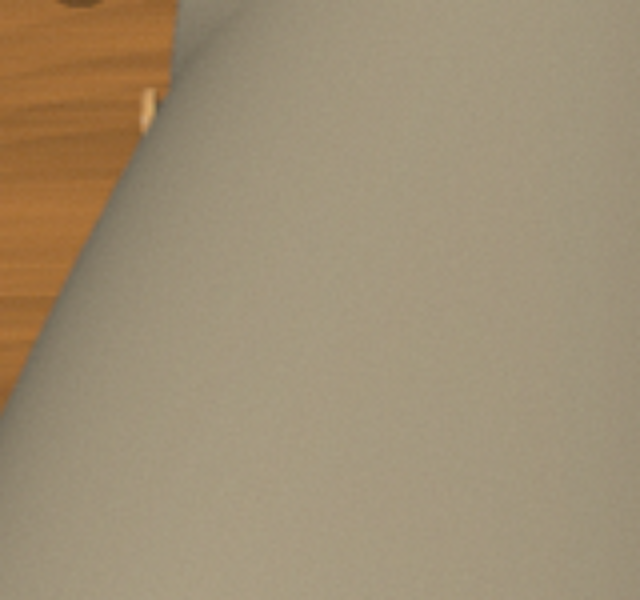

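The arm covers the top view here, so I'll rely on the measurements. Next: descend and grip the can.

```bash
echo '[-3, 1.3, 13, 0, 0.7, 0, 0, 13, 0, 0.7, 0, 0, 13, 0, 0.7, 0, 0, 13, 0, 0.7, 0, 0, 0, 0, 0.4, 0, 0, 0, 0, 0.3, 0, 0, 0, 0, 0.3, 0, 0, 0, 0, 0.3, 0, 0, 0, 0, 0.3, 0, 0, 0, 0, 0.3]' | python3 inch.py | tail -3
python3 -c "
from h import *
to(516.6,-69.9,200)
cv2.imwrite('pics/s1.png',cv2.resize(r.grab_frame('scene')[80:260,170:350],(600,600)))"
```

```text
ft_force: [0.1, -0.3, -1.8]
finger_gap: 0.504
finger_force: 53.0
t 3.5 TCP [515.  -73.5 201.5] yaw of tool y -4.1 tool delta [3.7 1.3 1.5] F [ 0.1 -0.3 -1.8] gap 0.504 ff 53.0
```

View pics/s1.png

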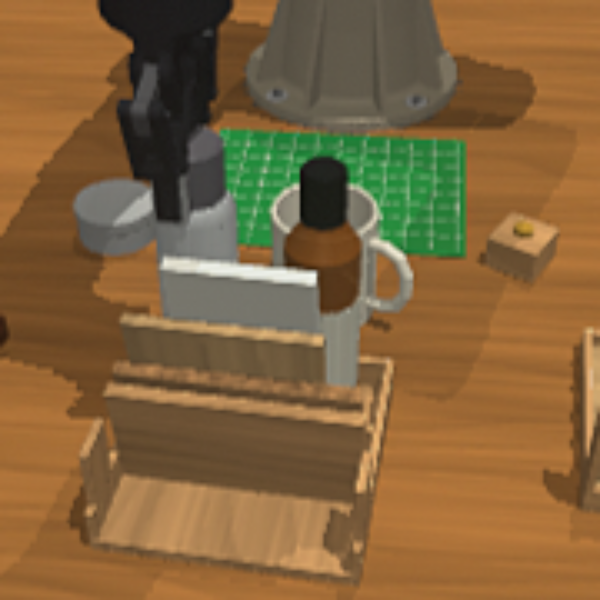

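The scene view shows the fingers on the can's cap (crop 172,190), but they sit left of the cap centre (203,150). I'll check that by projection.

```bash
python3 -c "
from h import *
pr=lambda X:np.round((proj('scene',X)-[170,80])*600/180,0)
print('cap top ctr exp',pr((515,-73.5,214)),'if y=-66',pr((515,-66,214)),'+x finger face',pr((515+36,-76,190)),'bottle top',pr((519,12,204)))"
```

```text
cap top ctr exp [177. 153.] if y=-66 [189. 154.] +x finger face [165. 219.] bottle top [315. 178.]
```

```bash
echo '[0, 0, 0, 0, 0.7, 0, 0, 0, 0, 0.7, 0, 0, 0, 0, 0.7, 7, 1, 1, 0, 0.7, 0, 0, 0, 0, 0.3, 0, 0, 0, 0, 0.3, 0, 0, 0, 0, 0.3, 0, 0, 0, 0, 0.3, 0, 0, 0, 0, 0.3]' | python3 inch.py | tail -3
python3 -c "
from h import *
to(516.6,-69.9,200)
cv2.imwrite('pics/s2.png',cv2.resize(r.grab_frame('scene')[80:200,190:310],(600,600)))"
```

```text
ft_force: [-0.6, 1.3, 6.1]
finger_gap: 0.496
finger_force: 54.2
t 4.4 TCP [516.6 -66.5 200.8] yaw of tool y -4.1 tool delta [-3.4  0.2  0.8] F [-0.6  1.3  6.1] gap 0.496 ff 54.2
```

View pics/s2.png

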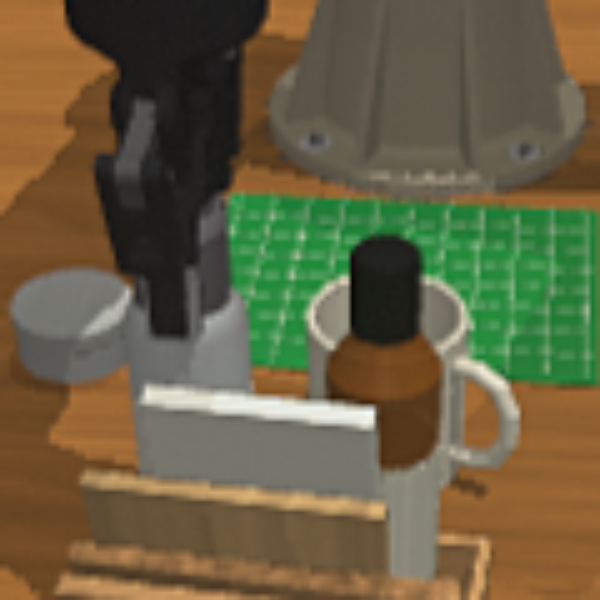

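The fingers now sit on the cap axis (crop 172 vs body 190, which matches the parallax). The can is at about (516.6,-66.5). Next I'll lift it, pass in front of the bottle and carry it to the tray's +85 spot.

```bash
echo '[0, 0, -6, 0, 0.3, 0, 0, -14, 0, 0.3, 0, 0, -20, 0, 0.3, 0, 0, -25, 0, 0.3, 0, 0, -25, 0, 0.3, 0, 0, -20, 0, 0.3, 0, -15, 0, 0, 0.3, 0, -25, 0, 0, 0.3, 0, -25, 0, 0, 0.3, 0, -15, 0, 0, 0.3]' | python3 inch.py | tail -3
echo '[15, 0, 0, 0, 0.3, 30, 0, 0, 0, 0.3, 35, 0, 0, 0, 0.3, 38, 0, 0, 0, 0.3, 38, 0, 0, 0, 0.3, 38, 0, 0, 0, 0.3, 38, 0, 0, 0, 0.3, 38, 0, 0, 0, 0.3, 38, 0, 0, 0, 0.3, 38, 5, 0, 0, 0.3]' | python3 inch.py | tail -3
echo '[38, 5, 0, 0, 0.3, 38, 10, 0, 0, 0.3, 30, 10, 0, 0, 0.3, 20, 10, 0, 0, 0.3, 4, 0, 0, 0, 0.3, 0, 0, 0, 0, 0.3]' | python3 inch.py | tail -3
python3 -c "
from h import *
to(509.4,411.5,199)
cv2.imwrite('pics/s3.png',cv2.resize(r.grab_frame('scene')[60:240,320:500],(600,600)))"
```

```text
ft_force: [0.1, -0.7, -3.0]
finger_gap: 0.48
finger_force: 52.8
ft_force: [1.7, -0.3, -2.5]
finger_gap: 0.479
finger_force: 55.5
ft_force: [-0.5, -0.4, -2.6]
finger_gap: 0.471
finger_force: 60.5
t 7.0 TCP [510.  411.2 308.8] yaw of tool y -4.0 tool delta [  0.4  -0.4 109.8] F [-0.5 -0.4 -2.6] gap 0.471 ff 60.5
```

View pics/s3.png

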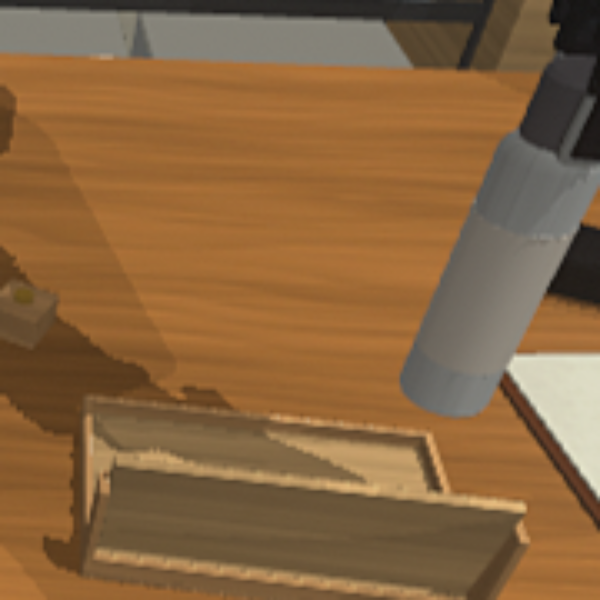

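```bash
python3 -c "
from h import *
pr=lambda X:np.round((proj('scene',X)-[320,60])*600/180,0)
for z in (322,284,108): print(z,pr((510,411,z)))"
```

```text
322 [588.  80.]
284 [557. 147.]
108 [438. 398.]
```

By projection the can hangs upright (bottom expected at (438,398), seen at about (452,385)). I'll lower it now.

```bash
echo '[0, 0, 15, 0, 0.3, 0, 0, 25, 0, 0.3, 0, 0, 25, 0, 0.3, 0, 0, 20, 0, 0.3, 0, 0, 12, 0, 0.3, 0, 0, 6, 0, 0.3, 0, 0, 4, 0, 0.3, 0, 0, 2, 0, 0.3, 0, 0, 0, 0, 0.3]' | python3 inch.py | tail -3
python3 -c "
from h import *
to(509.4,411.5,199)"
```

```text
ft_force: [-0.7, 0.2, -2.2]
finger_gap: 0.465
finger_force: 60.8
t 8.0 TCP [510.7 411.3 202.1] yaw of tool y -4.1 tool delta [ 0.1 -1.4  3.1] F [-0.7  0.2 -2.2] gap 0.465 ff 60.8
```

```bash
echo '[0, 0, 1.5, 0, 0.3, 0, 0, 1, 0, 0.3, 0, 0, 0, 0, 0.3]' | python3 inch.py | tail -3
echo '[0, 0, 1, 0, 0.3, 0, 0, 0, 0, 0.3]' | python3 inch.py | tail -3;python3 -c "
from h import *
to(509.4,411.5,199)"
```

```text
ft_force: [-1.6, -0.1, 7.2]
finger_gap: 0.468
finger_force: 62.5
ft_force: [-2.5, -0.9, 12.2]
finger_gap: 0.469
finger_force: 63.2
t 8.5 TCP [511.  412.1 201.7] yaw of tool y -4.0 tool delta [-0.8 -1.5  2.7] F [-2.5 -0.9 12.2] gap 0.469 ff 63.2
```

```bash
echo '[0, 0, 0, 0, 0.7, 0, 0, 0, 0, 0.7, 0, 0, 0, 0, 0.7, 0, 0, -15, 0, 0.7, 0, 0, -25, 0, 0.7, 0, 0, -20, 0, 0.7, -20, 0, 0, 0, 0.7, -45, 5, 0, 0, 0.7, -45, 5, 0, 0, 0.7, -45, 5, 0, 0, 0.7]' | python3 inch.py | tail -3
echo '[-45, 5, 0, 0, 0.7, -45, 5, 0, 0, 0.7, -45, 5, 0, 0, 0.7, -45, 5, 0, 0, 0.7, -40, 1, 0, 0, 0.7, -20, 0, 0, 0, 0.7, 0, 0, 0, 0, 0.7]' | python3 inch.py | tail -3
python3 -c "
from h import *
to(519.5,15,195)"
```

```text
ft_force: [0.7, -1.3, -0.2]
finger_gap: 0.697
finger_force: 0.0
ft_force: [-0.1, -0.2, 0.3]
finger_gap: 0.7
finger_force: 0.0
t 10.2 TCP [518.1  11.9 257.6] yaw of tool y -4.3 tool delta [ 3.2  1.2 62.6] F [-0.1 -0.2  0.3] gap 0.7 ff 0.0
```

```bash
echo '[3, 1, 18, 0, 0.7, 0, 0, 20, 0, 0.7, 0, 0, 16, 0, 0.7, 0, 0, 8, 0, 0.7, 0, 0, 0, 0, 0.7]' | python3 inch.py | tail -3
python3 -c "
from h import *
to(519.5,15,195)
cv2.imwrite('pics/s4.png',cv2.resize(r.grab_frame('scene')[80:200,190:350],(800,600)))"
```

```text
ft_force: [-0.3, 0.2, 0.2]
finger_gap: 0.7
finger_force: 0.0
t 10.7 TCP [518.6  18.3 194.6] yaw of tool y -4.0 tool delta [-3.2  1.1 -0.4] F [-0.3  0.2  0.2] gap 0.7 ff 0.0
```

View pics/s4.png

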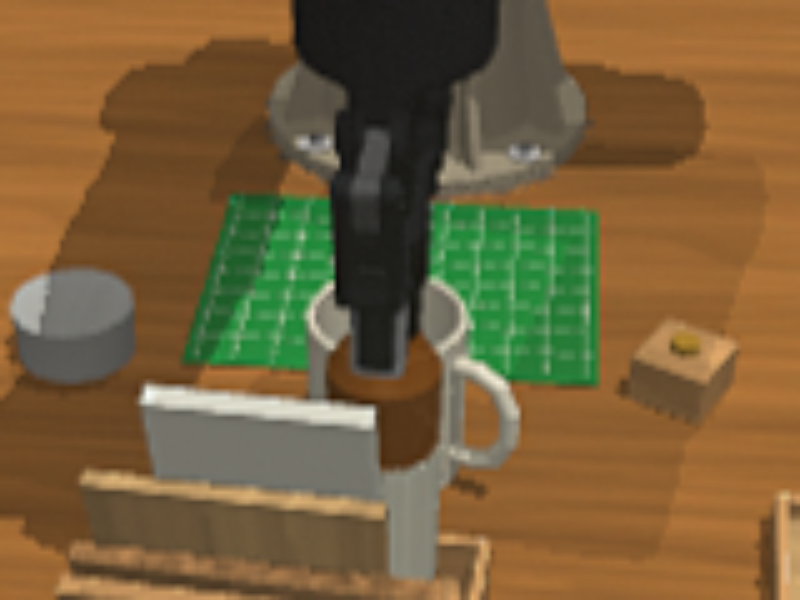

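The fingertip (381,370) is centred on the bottle (384). I'll grip, lift and carry it to the tray's -85 spot.

```bash
echo '[0, 1, 0, 0, 0.2, 0, 0, 0, 0, 0.2, 0, 0, 0, 0, 0.2, 0, 0, 0, 0, 0.2, 0, 0, 0, 0, 0.2, 0, 0, -5, 0, 0.2, 0, 0, -10, 0, 0.2, 0, 0, -20, 0, 0.2, 0, 0, -20, 0, 0.2, 0, 0, -10, 0, 0.2]' | python3 inch.py | tail -2
echo '[10, 0, 0, 0, 0.2, 25, 0, 0, 0, 0.2, 30, -6, 0, 0, 0.2, 35, -10, 0, 0, 0.2, 35, -10, 0, 0, 0.2, 35, -7, 0, 0, 0.2, 30, -3, 0, 0, 0.2, 15, 0, 0, 0, 0.2, 7, 0, 0, 0, 0.2, 0, 0, 0, 0, 0.2]' | python3 inch.py | tail -2
python3 -c "
from h import *
to(497.6,241.9,194)"
```

```text
finger_gap: 0.335
finger_force: 59.6
finger_gap: 0.333
finger_force: 59.5
t 12.8 TCP [500.1 241.8 260. ] yaw of tool y -4.0 tool delta [-0.  -2.4 66. ] F [ 1.  -1.  -3.3] gap 0.333 ff 59.5
```

```bash
echo '[0, -2, 14, 0, 0.2, 0, 0, 20, 0, 0.2, 0, 0, 14, 0, 0.2, 0, 0, 8, 0, 0.2, 0, 0, 5, 0, 0.2, 0, 0, 3, 0, 0.2, 0, 0, 1.5, 0, 0.2, 0, 0, 0, 0, 0.2]' | python3 inch.py | tail -4
python3 -c "
from h import *
to(497.6,241.9,192.6)"
```

```text
ee_rot: [[0.071, 0.997, 0.001], [0.997, -0.071, 0.0], [0.0, 0.001, -1.0]]
ft_force: [0.6, 0.4, -2.7]
finger_gap: 0.332
finger_force: 59.5
t 13.6 TCP [498.5 241.5 195.6] yaw of tool y -4.1 tool delta [ 0.4 -0.9  3. ] F [ 0.6  0.4 -2.7] gap 0.332 ff 59.5
```

```bash
echo '[0, 0, 1.5, 0, 0.2, 0, 0, 1, 0, 0.2, 0, 0, 0, 0, 0.2]' | python3 inch.py | tail -3
echo '[0, 0, 1, 0, 0.2, 0, 0, 0, 0, 0.2]' | python3 inch.py | tail -3
```

```text
ft_force: [-2.2, 0.4, 7.4]
finger_gap: 0.335
finger_force: 60.6
ft_force: [-2.5, 0.1, 13.5]
finger_gap: 0.335
finger_force: 61.3
```

```bash
echo '[0, 0, 0, 0, 0.7, 0, 0, 0, 0, 0.7, 0, 0, 0, 0, 0.7, 0, 0, -15, 0, 0.7, 0, 0, -25, 0, 0.7, 0, 0, -25, 0, 0.5]' | python3 inch.py | tail -2
cat > mos.py <<'E'
import sys
from h import *
def c(im,x,y,w,h,f,g=1):
    o=cv2.convertScaleAbs(cv2.resize(im[y:y+h,x:x+w],(w*f,h*f),interpolation=cv2.INTER_CUBIC),alpha=g)
    for k in range(0,w,10):
        cv2.putText(o,str(x+k),(k*f,8),0,.3,(0,0,255));cv2.line(o,(k*f,10),(k*f,14),(0,0,255))
    for k in range(0,h,10):
        cv2.putText(o,str(y+k),(0,k*f+4),0,.3,(0,0,255)); cv2.line(o,(20,k*f),(24,k*f),(0,0,255))
    return o
E
python3 - <<'E'
from mos import *
to(598,-26,176)
t=r.grab_frame("top");s=r.grab_frame("scene"); cv2.imwrite("pics/t5.png",t);cv2.imwrite("pics/s5.png",s)
cv2.imwrite("pics/m5.png",np.vstack([np.hstack([c(t,207,108,100,75,4),c(t,340,148,100,75,4,1.6)]),np.hstack([c(s,190,145,100,75,4),c(s,90,145,100,75,4,1.6)])]))
E
```

```text
finger_gap: 0.543
finger_force: 0.0
t 14.7 TCP [497.9 241.4 256.8] yaw of tool y -4.1 tool delta [-259.6  119.    80.8] F [-0.5  1.1  0.6] gap 0.543 ff 0.0
```

View pics/m5.png

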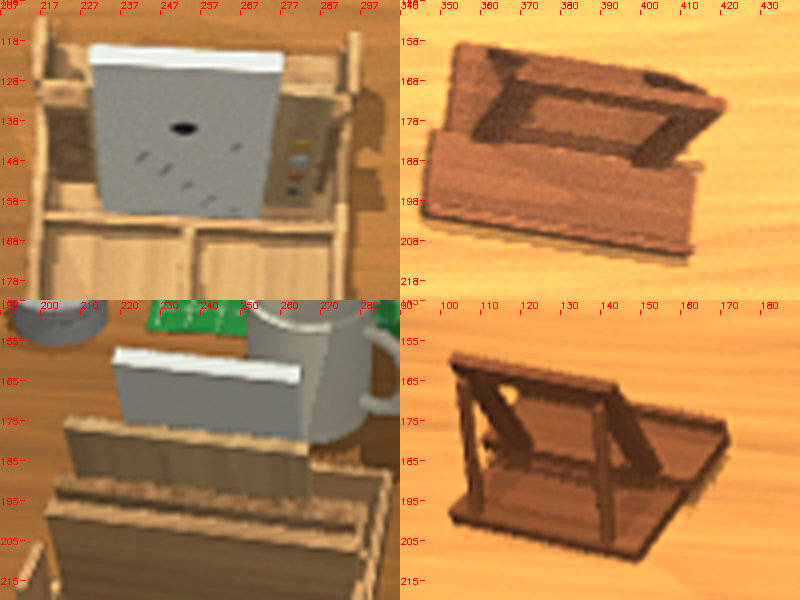

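Top view: punching board top edge centre line (229.5,121.5)–(278,123.4), bays empty. The stand's rest top runs from (354.5,159) to (421,174) and its lip from (345,201) to (413,211).

Run:
```python
from h import *
def seg(l,n,a,b,z):
    A,B=plane(n,a,z),plane(n,b,z); d=A-B
    print(l,n,"mid",np.round((A+B)/2,1)[:2],"len",round(np.hypot(*d[:2])),"yaw",round(np.degrees(np.arctan2(-d[0],d[1])),1))
seg("punch","top",(229.5,121.5),(278,123.4),193);seg("punch","scene",(265,162.8),(218.3,158.3),193)
seg("lip","top",(345.3,200.8),(413,210.8),34);seg("ledge back","top",(348,180.6),(415.6,189.4),24)
seg("rest top","top",(354.5,159),(421,173.8),108)
seg("rest top","scene",(145,167),(102.5,159.7),108)
seg("base rear","scene",(149.6,209.5),(102.6,199.5),0)
seg("lip","scene",(172.3,175.8),(146.5,171.5),34)
```

```text
punch top mid [597.  -28.4] len 91 yaw -3.5
punch scene mid [599.6 -24.1] len 90 yaw -3.4
lip top mid [ 449.9 -304.8] len 151 yaw -9.7
ledge back top mid [ 497.7 -316.9] len 153 yaw -8.7
rest top top mid [ 524.4 -303.1] len 139 yaw -14.1
rest top scene mid [ 524.5 -309.8] len 109 yaw -8.9
base rear scene mid [ 549.  -323.7] len 130 yaw -9.8
lip scene mid [ 465.3 -259.9] len 72 yaw -8.3
```

```bash
echo '[-20, 8, 0, 0, 0.5, -40, 18, 0, 0, 0.5, -40, 20, 0, 0, 0.5, -40, 20, 0, 0, 0.5, -40, 20, 0, 0, 0.5, -40, 20, 0, 0, 0.5, -30, 11, 0, 0, 0.5, -10, 0, 0, 0, 0.5, 0, 0, 0, 0, 0.5]' | python3 inch.py | tail -2
python3 -c "
from h import *
to(596,-26,176)"
```

```text
finger_gap: 0.499
finger_force: 0.0
t 15.7 TCP [596.1 -27.4 255.6] yaw of tool y -4.2 tool delta [ 1.4 -0.  79.6] F [-0.2  0.6 -1. ] gap 0.499 ff 0.0
```

```bash
echo '[1, 0, 15, 0, 0.5, 0, 0, 25, 0, 0.5, 0, 0, 20, 0, 0.5, 0, 0, 12, 0, 0.5, 0, 0, 7, 0, 0.5, 0, 0, 0, 0, 0.5]' | python3 inch.py | tail -3
echo '[0, 0, 0, 0, 0.3, 0, 0, 0, 0, 0.15, 0, 0, 0, 0, 0.05, 0, 0, 0, 0, 0.05, 0, 0, 0, 0, 0.05]' | python3 inch.py | tail -3
python3 -c "
from h import *
to(596,-26,176)"
```

```text
ft_force: [-0.4, -0.4, 0.1]
finger_gap: 0.499
finger_force: 0.0
ft_force: [-7.8, -0.2, 10.9]
finger_gap: 0.166
finger_force: 57.2
t 16.8 TCP [593.6 -24.8 179.1] yaw of tool y -4.1 tool delta [-1.1  2.5  3.1] F [-7.8 -0.2 10.9] gap 0.166 ff 57.2
```

```bash
echo '[0, -3, -1, 0, 0.05, 0, -4, -0.5, 0, 0.05, 0, -5, -0.5, 0, 0.05, 0, -5, -0.5, 0, 0.05, 0, -4, -0.5, 0, 0.05, 0, 0, 0, 0, 0.05]' | python3 inch.py | tail -3
python3 -c "
from h import *
to(596,-26,176)"
```

```text
ft_force: [-6.4, 1.0, 3.4]
finger_gap: 0.11
finger_force: 59.9
t 17.4 TCP [572.7 -23.4 181.1] yaw of tool y -4.1 tool delta [-1.  23.4  4.9] F [-6.4  1.   3.4] gap 0.11 ff 59.9
```

The board is now vertical between the pads (gap 9.4 mm). I'll lift it and carry it to the tray.

```bash
echo '[0, 0, -5, 0, 0.05, 0, 0, -10, 0, 0.05, 0, 0, -20, 0, 0.05, 0, 0, -25, 0, 0.05, 0, 0, -25, 0, 0.05, 0, 0, -25, 0, 0.05, 0, 0, -15, 0, 0.05, 0, -15, -5, 0, 0.05, 0, -20, 0, 0, 0.05, 0, -5, 0, 0, 0.05]' | python3 inch.py | tail -3
echo '[10, 0, 0, 0, 0.05, 20, 0, 0, 0, 0.05, 30, 0, 0, 0, 0.05, 35, 0, 0, 0, 0.05, 40, 0, 0, 0, 0.05, 40, 0, 0, 0, 0.05, 40, 0, 0, 0, 0.05, 40, 0, 0, 0, 0.05, 35, 0, 0, 0, 0.05, 28, 0, 0, 0, 0.05]' | python3 inch.py | tail -3
echo '[18, 0, 0, 0, 0.05, 8, 0, 0, 0, 0.05, 0, 0, 0, 0, 0.05, 0, 0, 0, 0, 0.05]' | python3 inch.py | tail -3
python3 - <<'E'
from mos import *
to(557.4,322.9,178.5)
t=r.grab_frame("top");s=r.grab_frame("scene"); cv2.imwrite("pics/t6.png",t);cv2.imwrite("pics/s6.png",s)
cv2.imwrite("pics/m6.png",np.hstack([c(t,207,108,100,110,4),c(s,360,85,100,110,4)]))
E
```

```text
ft_force: [0.3, 1.0, -0.7]
finger_gap: 0.114
finger_force: 59.4
ft_force: [0.6, -0.1, -1.9]
finger_gap: 0.106
finger_force: 59.4
ft_force: [0.1, -0.7, -1.5]
finger_gap: 0.104
finger_force: 59.4
t 19.8 TCP [560.4 322.1 310.6] yaw of tool y -4.1 tool delta [  0.6  -3.1 132.1] F [ 0.1 -0.7 -1.5] gap 0.104 ff 59.4
```

View pics/m6.png

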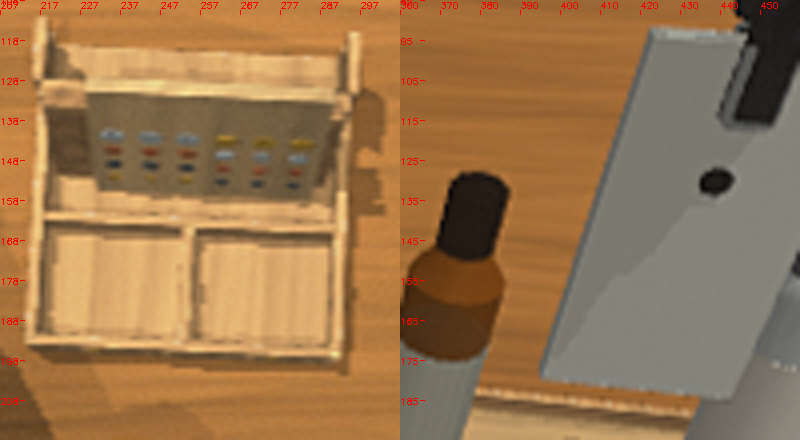

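Caddy: the sample board is undisturbed, its top edge from (228.7,131) to (290,132.5). The punching board hangs over the tray, its bottom edge from scene (395,179) to (444,184.5).

Run:
```python
from h import *
R=np.array(r.observe()["ee_rot"]);p=np.array([560.4,322.1,0]);y=R[:,0];
for s in(-45,45):
    q=p+y*(s-1.5); print(np.round(proj("scene",[q[0],q[1],140]),1),np.round(proj("scene",[q[0],q[1],325]),1))
for n,a,b in(("top",(228.7,131),(290,132.5)),):
    A,B=plane(n,a,148.6),plane(n,b,148.6); print("sample",A,B,(A+B)/2)
A,B=plane("scene",(207,175.7),148.6),plane("scene",(267,182.7),148.6);print((A+B)/2)
```

```text
[393.9 177.9] [422.1  91.5]
[441.5 182.9] [480.8  95.7]
sample [594.34087496  20.67910978 148.6       ] [ 588.73310572 -100.29413667  148.6       ] [591.53699034 -39.80751345 148.6       ]
[602.28482227 -35.04865061 148.6       ]
```

```bash
echo '[0, -3, 10, 0, 0.05, 0, 0, 20, 0, 0.05, 0, 0, 30, 0, 0.05, 0, 0, 25, 0, 0.05, 0, 0, 15, 0, 0.05, 0, 0, 10, 0, 0.05, 0, 0, 8, 0, 0.05, 0, 0, 4, 0, 0.05, 0, 0, 3, 0, 0.05, 0, 0, 0, 0, 0.05]' | python3 inch.py | tail -3
python3 -c "
from h import *
to(557.4,322.9,178.5)"
```

```text
ft_force: [-0.6, -0.6, -1.4]
finger_gap: 0.105
finger_force: 59.4
t 20.9 TCP [557.4 322.6 186. ] yaw of tool y -4.1 tool delta [0.3 0.  7.5] F [-0.6 -0.6 -1.4] gap 0.105 ff 59.4
```

```bash
echo '[0, 0, 2, 0, 0.05, 0, 0, 2, 0, 0.05, 0, 0, 1, 0, 0.05, 0, 0, 0, 0, 0.05]' | python3 inch.py | tail -3
echo '[0, 0, 1, 0, 0.05, 0, 0, 0, 0, 0.05]' | python3 inch.py | tail -3
echo '[0, 0, 1, 0, 0.05, 0, 0, 0, 0, 0.05]' | python3 inch.py | tail -3
python3 -c "
from h import *
to(557.4,322.9,178.5)"
```

```text
ft_force: [0.0, 0.3, -2.3]
finger_gap: 0.108
finger_force: 59.4
ft_force: [0.4, -0.3, -1.2]
finger_gap: 0.108
finger_force: 59.4
ft_force: [-0.3, -0.0, 0.4]
finger_gap: 0.109
finger_force: 59.8
t 21.6 TCP [557.3 322.7 179.2] yaw of tool y -4.1 tool delta [0.2 0.1 0.7] F [-0.3 -0.   0.4] gap 0.109 ff 59.8
```

```bash
echo '[0, 0, 1, 0, 0.05, 0, 2, 0, 0, 0.05, 0, 0, 0, 0, 0.3, 0, 0, 0, 0, 0.3, 0, 4, 0, 0, 0.3, 0, 5, 0, 0, 0.3, 0, 5, 0, 0, 0.3, 0, 5, 0, 0, 0.3, 0, 3, 0, 0, 0.3, 0, 0, 0, 0, 0.3]' | python3 inch.py | tail -3
echo '[0, 3, 0, 0, 0.3, 0, 2, 0, 0, 0.3, 0, 0, 0, 0, 0.3]' | python3 inch.py | tail -3
python3 -c "
from mos import *
to(557.4,322.9,178.5)
s=r.grab_frame('scene')
cv2.imwrite('pics/m7.png',c(s,340,85,150,150,4))"
```

```text
ft_force: [-0.1, -0.3, 0.2]
finger_gap: 0.299
finger_force: 0.1
ft_force: [-0.6, 0.0, 0.2]
finger_gap: 0.302
finger_force: 0.0
t 22.9 TCP [586.3 320.5 177.7] yaw of tool y -4.1 tool delta [  0.3 -29.   -0.8] F [-0.6  0.   0.2] gap 0.302 ff 0.0
```

View pics/m7.png

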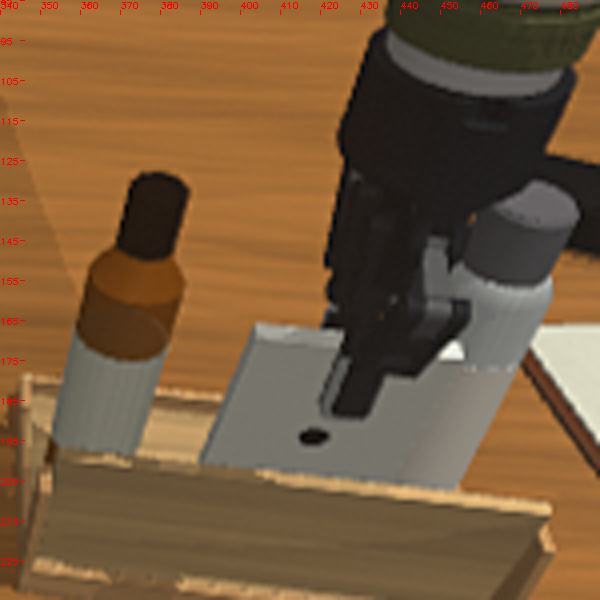

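The board leans back between the fingers, and both bottles stand in the tray. I'll push on gently until I feel contact, to make sure it rests on the panel.

```bash
echo '[0, 2, 0, 0, 0.3, 0, 2, 0, 0, 0.3, 0, 0, 0, 0, 0.3]' | python3 inch.py | grep -E "pos|ft|force"
echo '[0, 2, 0, 0, 0.3, 0, 0, 0, 0, 0.3]' | python3 inch.py | grep -E "pos|ft|force"
python3 -c "
from h import *
print(plane('scene',(403.8,166.8),191))"
```

```text
tool_pos: [590.3, 320.2, 177.8]
ft_force: [0.3, -1.0, -0.2]
finger_force: 0.0
tool_pos: [592.2, 320.1, 177.7]
ft_force: [-0.5, 0.3, 0.2]
finger_force: 0.0
[586.54027399 275.81577049 191.        ]
```

```bash
echo '[0, -4, 0, 0, 0.3, 0, 0, -15, 0, 0.35, 0, 0, -25, 0, 0.4, 0, 0, -25, 0, 0.4, 0, 0, -10, 0, 0.4, -20, 2, 0, 0, 0.4, -40, 4, 0, 0, 0.4, -45, 5, 0, 0, 0.4, -45, 5, 0, 0, 0.4, -45, 5, 0, 0, 0.4]' | python3 inch.py | tail -2
echo '[-45, 5, 0, 0, 0.4, -45, 5, 0, 0, 0.4, -40, 2, 0, 0, 0.4, -25, 0, 0, 0, 0.4, -5, 0, 0, 0, 0.4, 0, 0, 0, 0, 0.4, 0, 0, 0, 0, 0.4]' | python3 inch.py | tail -2
python3 - <<'E'
from mos import *
to(596.5,-37.4,137)
s=r.grab_frame("scene");cv2.imwrite("pics/s8.png",s)
# punch board in tray: white-grey pixels top edge check
g=cv2.cvtColor(s,cv2.COLOR_BGR2HSV)
m=((g[...,1]<40)&(g[...,2]>90)).astype(np.uint8); m[:, :395]=0; m[:,455:]=0; m[:150]=0; m[215:]=0
ys,xs=np.nonzero(m); 
for x in (402,406,410,420,430,440): print(x,ys[xs==x][:1],ys[xs==x][-1:])
E
```

```text
finger_gap: 0.403
finger_force: 0.0
finger_gap: 0.399
finger_force: 0.0
t 25.2 TCP [595.6 -35.1 252.6] yaw of tool y -4.0 tool delta [ -2.3   1.1 115.5] F [0.4 0.8 0.7] gap 0.399 ff 0.0
402 [170] [201]
406 [167] [201]
410 [167] [202]
420 [168] [203]
430 [169] [204]
440 [170] [205]
```

The punching board is unchanged (top edge row ~167), so it leans stably. I'll descend on the sample board.

```bash
echo '[-2, 1, 20, 0, 0.4, 0, 0, 30, 0, 0.4, 0, 0, 30, 0, 0.4, 0, 0, 20, 0, 0.4, 0, 0, 10, 0, 0.4, 0, 0, 5, 0, 0.4, 0, 0, 0, 0, 0.4]' | python3 inch.py | tail -3
python3 -c "
from h import *
to(596.5,-37.4,138)"
```

```text
ft_force: [-1.3, -0.2, -0.3]
finger_gap: 0.396
finger_force: 0.0
t 25.9 TCP [596.8 -37.5 137.8] yaw of tool y -4.0 tool delta [ 0.1 -0.3 -0.2] F [-1.3 -0.2 -0.3] gap 0.396 ff 0.0
```

```bash
echo '[0, 0, 0, 0, 0.25, 0, 0, 0, 0, 0.12, 0, 0, 0, 0, 0.03, 0, 0, 0, 0, 0.03, 0, 0, 0, 0, 0.03]' | python3 inch.py | grep -E "pos|ft|force|gap"
echo '[0, -3, -0.5, 0, 0.03, 0, -4, -0.5, 0, 0.03, 0, -4, -0.5, 0, 0.03, 0, -4, -0.5, 0, 0.03, 0, 0, 0, 0, 0.03]' | python3 inch.py | grep -E "pos|ft|force|gap"
```

```text
tool_pos: [593.8, -37.8, 139.4]
ft_force: [-10.4, 1.1, 10.4]
finger_gap: 0.12
finger_force: 56.2
tool_pos: [579.3, -36.8, 139.7]
ft_force: [-6.5, 1.1, -1.1]
finger_gap: 0.083
finger_force: 58.7
```

```bash
echo '[0, -1, -4, 0, 0.03, 0, 0, -8, 0, 0.03, 0, 0, -16, 0, 0.03, 0, 0, -25, 0, 0.03, 0, 0, -25, 0, 0.03, 0, 0, -25, 0, 0.03, 0, 0, -22, 0, 0.03, 0, 0, -12, 0, 0.03, 0, 0, -3, 0, 0.03, 0, 0, 0, 0, 0.03]' | python3 inch.py | tail -2
echo '[-10, -5, 0, 0, 0.03, -20, -8, 0, 0, 0.03, -30, -10, 0, 0, 0.03, -35, -10, 0, 0, 0.03, -40, -10, 0, 0, 0.03, -40, -10, 0, 0, 0.03, -40, -8, 0, 0, 0.03, -35, -6, 0, 2, 0.03, -20, 0, 0, 2, 0.03, -9, 0, 0, 1.3, 0.03]' | python3 inch.py | tail -2
echo '[0, 0, 0, 0, 0.03, 0, 0, 0, 0, 0.03]' | python3 inch.py | tail -2
python3 - <<'E'
from mos import *
to(491.6,-310.2,153.5)
s=r.grab_frame("scene");t=r.grab_frame("top");cv2.imwrite("pics/s9.png",s);cv2.imwrite("pics/t9.png",t)
cv2.imwrite("pics/m9.png",np.hstack([np.vstack([c(s,60,60,100,90,4),c(s,190,165,100,60,4)]),c(s,90,140,100,75,4,1.5)[:600] if 0 else np.vstack([c(t,340,130,100,90,4,1.3),c(t,207,108,100,60,4)])]))
E
```

```text
finger_gap: 0.083
finger_force: 59.0
finger_gap: 0.087
finger_force: 59.1
finger_gap: 0.085
finger_force: 59.1
t 29.1 TCP [ 492.8 -309.3  279.4] yaw of tool y -9.3 tool delta [ -1.2  -1.  125.9] F [-0.5  0.3 -1.9] gap 0.085 ff 59.1
```

View pics/m9.png

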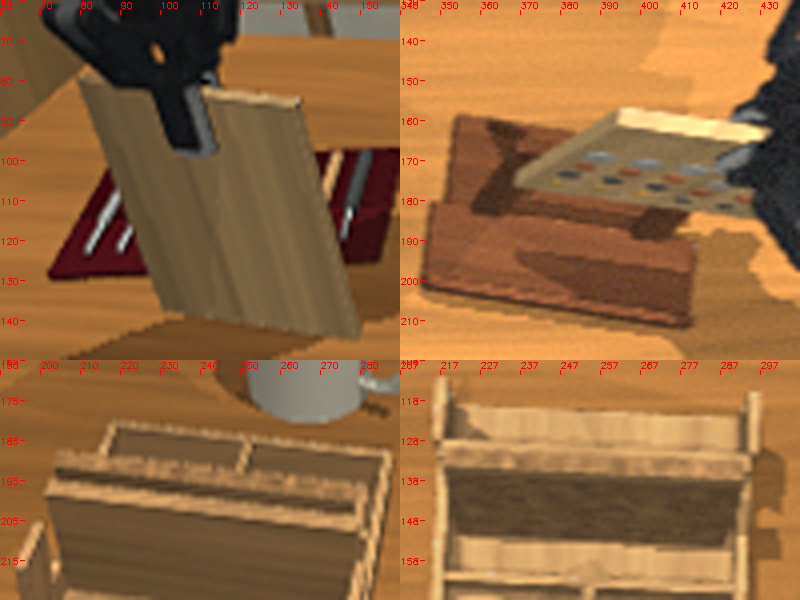

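The sample board hangs level over the stand, bottom edge scene (100.5,137)–(149.5,144.5), and the cork board is where it was (scene top 203–281). I'll check lateral centring for both cameras.

Run:
```python
from h import *
a=np.radians(-9.3);X=np.array([np.cos(a),np.sin(a)]);Y=np.array([-np.sin(a),np.cos(a)])
def L(l,n,p,z): q=plane(n,p,z)[:2]; print(l,n,"x %.1f lat %.1f"%(X@q,Y@q))
o=np.array(r.observe()["tool_pos"][:2]); print("TCP",X@o,Y@o)
L("board bot -y","scene",(100.5,137),150);L("board bot +y","scene",(149.5,144.5),150)
L("board top -y","scene",(80,80),289);L("board top +y","scene",(135,85.5),289)
L("board top +y","top",(394.5,157.5),289)
L("lip +y","scene",(172.3,175.8),34)
L("rest +y","scene",(145,167),108);L("rest -y","scene",(102.5,159.7),108)
L("rear +y","scene",(149.6,209.5),0);L("rear -y","scene",(102.6,199.5),0)
L("lip +y","top",(345.3,200.8),34);L("lip -y","top",(413,210.8),34)
L("lback +y","top",(348,180.6),24);L("lback -y","top",(415.6,189.4),24)
L("rest -y","top",(421.3,173.8),108);L("rear +y","top",(354.5,159),10)
```

```text
TCP 536.5525517257432 -225.18732296176807
board bot -y scene x 539.2 lat -285.5
board bot +y scene x 537.6 lat -161.4
board top -y scene x 543.2 lat -281.2
board top +y scene x 537.7 lat -159.8
board top +y top x 538.6 lat -165.8
lip +y scene x 500.6 lat -145.5
rest +y scene x 567.3 lat -166.5
rest -y scene x 568.1 lat -275.4
rear +y scene x 594.7 lat -165.7
rear -y scene x 593.5 lat -295.6
lip +y top x 493.7 lat -152.7
lip -y top x 492.7 lat -303.5
lback +y top x 541.6 lat -155.8
lback -y top x 543.1 lat -308.8
rest -y top x 560.8 lat -284.1
rear +y top x 596.6 lat -168.2
```

```bash
echo '[0, -1, 10, 0, 0.03, 0, 0, 20, 0, 0.03, 0, 0, 30, 0, 0.03, 0, 0, 25, 0, 0.03, 0, 0, 15, 0, 0.03, 0, 0, 10, 0, 0.03, 0, 0, 6, 0, 0.03, 0, 0, 3, 0, 0.03, 0, 0, 0, 0, 0.03]' | python3 inch.py | tail -2
python3 -c "
from h import *
to(491.6,-310.2,153.5)"
```

```text
finger_gap: 0.085
finger_force: 59.1
t 30.1 TCP [ 491.9 -310.2  161. ] yaw of tool y -9.4 tool delta [-0.  -0.3  7.5] F [-0.3  0.2 -2.2] gap 0.085 ff 59.1
```

```bash
echo '[0, 0, 2, 0, 0.03, 0, 0, 2, 0, 0.03, 0, 0, 1, 0, 0.03, 0, 0, 0, 0, 0.03]' | python3 inch.py | grep -E "pos|ft"
echo '[0, 0, 1, 0, 0.03, 0, 0, 0, 0, 0.03]' | python3 inch.py | grep -E "pos|ft"
echo '[0, 0, 1, 0, 0.03, 0, 0, 0, 0, 0.03]' | python3 inch.py | grep -E "pos|ft"
echo '[0, 0, 1, 0, 0.03, 0, 0, 0, 0, 0.03]' | python3 inch.py | grep -E "pos|ft"
```

```text
tool_pos: [491.5, -310.4, 155.8]
ft_force: [-0.9, -0.4, -0.6]
tool_pos: [491.5, -310.3, 154.7]
ft_force: [-2.0, -0.8, -0.6]
tool_pos: [491.4, -310.2, 153.7]
ft_force: [-2.9, -0.3, 0.8]
tool_pos: [491.6, -310.4, 153.6]
ft_force: [-4.5, 1.0, 4.8]
```

```bash
echo '[0, 1, 0, 0, 0.03, 0, 0, 0, 0, 0.3, 0, 0, 0, 0, 0.3, 0, 4, 0, 0, 0.3, 0, 4, 0, 0, 0.3, 0, 4, 0, 0, 0.3, 0, 4, 0, 0, 0.3, 0, 4, 0, 0, 0.3, 0, 4, 0, 0, 0.3, 0, 0, 0, 0, 0.3]' | python3 inch.py | grep -E "pos|ft|gap|force"
echo '[0, 4, 0, 0, 0.3, 0, 4, 0, 0, 0.3, 0, 3, 0, 0, 0.3, 0, 0, 0, 0, 0.3]' | python3 inch.py | grep -E "pos|ft|gap|force"
echo '[0, 3, 0, 0, 0.3, 0, 2, 0, 0, 0.3, 0, 0, 0, 0, 0.3]' | python3 inch.py | grep -E "pos|ft|gap|force"
```

```text
tool_pos: [517.0, -314.4, 152.7]
ft_force: [-0.1, -1.2, 0.4]
finger_gap: 0.303
finger_force: 0.0
tool_pos: [527.6, -316.2, 152.7]
ft_force: [0.4, 0.3, -0.1]
finger_gap: 0.292
finger_force: 0.0
tool_pos: [532.3, -316.9, 152.7]
ft_force: [-1.3, -0.3, 0.2]
finger_gap: 0.304
finger_force: 0.5
```

```bash
echo '[0, -4, 0, 0, 0.35, 0, 0, -15, 0, 0.4, 0, 0, -25, 0, 0.4, 0, 0, -30, 0, 0.4, 0, 0, -30, -5.3, 0.4, 20, 0, 0, 0, 0.4, 40, 0, 0, 0, 0.4, 45, 0, 0, 0, 0.4, 45, 0, 0, 0, 0.4, 45, 0, 0, 0, 0.4]' | python3 inch.py | tail -2
echo '[45, 0, 0, 0, 0.4, 45, 2, 0, 0, 0.4, 45, 2, 0, 0, 0.4, 45, 2, 0, 0, 0.4, 45, 2, 0, 0, 0.4, 45, 2, 0, 0, 0.4, 45, 2, 0, 0, 0.4, 45, 2, 0, 0, 0.4, 40, 2, 0, 0, 0.4, 30, 0, 0, 0, 0.4]' | python3 inch.py | tail -2
echo '[15, 0, 0, 0, 0.4, 0, 0, 0, 0, 0.4, 0, 0, 0, 0, 0.4]' | python3 inch.py | tail -2
python3 - <<'E'
from mos import *
to(588,321.5,178)
s=r.grab_frame("scene");t=r.grab_frame("top");cv2.imwrite("pics/s10.png",s);cv2.imwrite("pics/t10.png",t)
cv2.imwrite("pics/m10.png",np.hstack([np.vstack([c(s,90,115,100,75,4),c(s,355,135,100,75,4)]),np.vstack([c(t,340,135,100,75,4),c(t,207,108,100,75,4)])]))
E
```

```text
finger_gap: 0.4
finger_force: 0.0
finger_gap: 0.402
finger_force: 0.0
finger_gap: 0.399
finger_force: 0.0
t 35.1 TCP [589.3 320.2 252.4] yaw of tool y -4.1 tool delta [ 1.3 -1.3 74.4] F [ 0.2 -0.4 -0.4] gap 0.399 ff 0.0
```

View pics/m10.png

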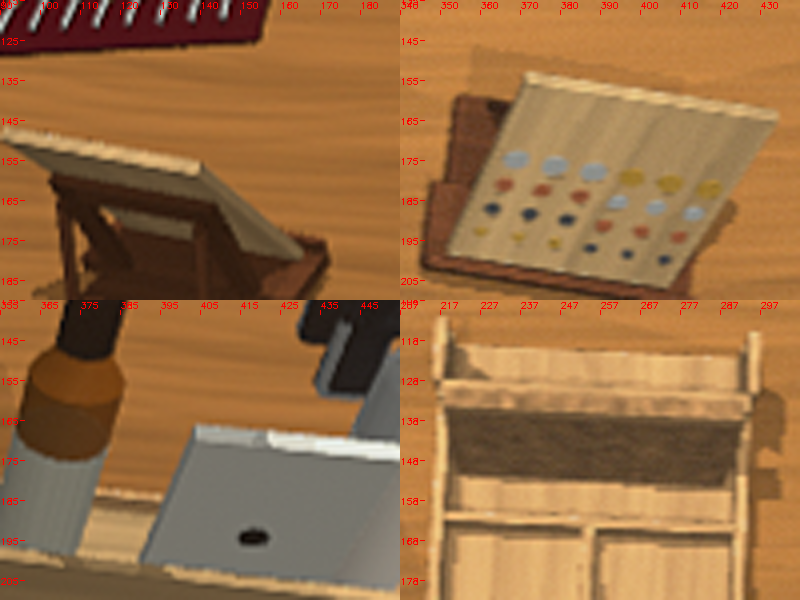

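This is the 14th picture. The sample board is centred sideways, but its foot slid to the lip: top view foot (352,199)–(407,207.5), top edge (372,154)–(434.5,164). So it leans too far, because my finger levered it over the rest's edge. I'll measure it and mend that.

Run:
```python
from h import *
a=np.radians(-9.3);X=np.array([np.cos(a),np.sin(a)]);Y=np.array([-np.sin(a),np.cos(a)])
def L(l,n,p,z): q=plane(n,p,z)[:2]; print(l,n,z,"x %.1f lat %.1f"%(X@q-544,Y@q+225.5))
for z in(24,):
    L("foot +y","top",(352,199.3),z);L("foot -y","top",(407,207.5),z)
for z in(144,152,158):
    L("top +y","top",(372,153.8),z);L("top -y","top",(434.5,163.8),z);L("top +y","scene",(140,156.3),z);L("top -y","scene",(90.5,148),z)
for s,t in(((140,156.3),(372,153.8)),((90.5,148),(434.5,163.8))):
    p,e=tri(s,t); print(p,e,X@p[:2]-544,Y@p[:2]+225.5)
```

```text
foot +y top 24 x -43.4 lat 56.1
foot -y top 24 x -44.4 lat -67.9
top +y top 144 x 34.5 lat 55.7
top -y top 144 x 31.8 lat -67.9
top +y scene 144 x 31.8 lat 60.7
top -y scene 144 x 32.3 lat -62.5
top +y top 152 x 32.4 lat 58.0
top -y top 152 x 29.7 lat -64.4
top +y scene 152 x 41.1 lat 68.1
top -y scene 152 x 41.7 lat -52.9
top +y top 158 x 30.8 lat 59.6
top -y top 158 x 28.1 lat -61.7
top +y scene 158 x 48.1 lat 73.7
top -y scene 158 x 48.7 lat -45.7
[ 542.40962321 -257.98701838  145.03864518] 5.302641052265719 32.97172526880979 58.55950386578863
[ 520.30333918 -380.89340003  143.06147945] 3.9907474016032367 31.018153409110027 -66.30382141298236
```

```bash
echo '[-20, 0, 0, 0, 0.5, -40, 0, 0, 0, 0.5, -45, 0, 0, 0, 0.5, -45, 0, 0, 0, 0.5, -45, 0, 0, 0, 0.5, -45, 0, 0, 0, 0.5, -45, -2, 0, 0, 0.5, -45, -2, 0, 0, 0.5, -45, -2, 0, 0, 0.5, -45, -2, 0, 0, 0.5]' | python3 inch.py | tail -2
echo '[-45, -2, 0, 0, 0.5, -45, -2, 0, 0, 0.5, -45, -2, 0, 0, 0.5, -40, 0, 0, 0, 0.5, -30, 0, 0, 2, 0.5, -16, 0, 0, 3.3, 0.5, 0, 0, 0, 0, 0.5, 0, 0, 0, 0, 0.5]' | python3 inch.py | tail -2
python3 -c "
from h import *
to(530.5,-318.9,147)"
```

```text
finger_gap: 0.5
finger_force: 0.0
finger_gap: 0.503
finger_force: 0.0
t 37.0 TCP [ 528.5 -318.   252.9] yaw of tool y -9.4 tool delta [ -0.6   2.2 105.9] F [-0.5  0.4 -0.6] gap 0.503 ff 0.0
```

```bash
echo '[-0.5, 2, 15, 0, 0.5, 0, 0, 25, 0, 0.5, 0, 0, 25, 0, 0.5, 0, 0, 15, 0, 0.5, 0, 0, 10, 0, 0.5, 0, 0, 6, 0, 0.5, 0, 0, 4, 0, 0.5, 0, 0, 4, 0, 0.5, 0, 0, 2, 0, 0.5, 0, 0, 0, 0, 0.5]' | python3 inch.py | grep -E "pos|ft|gap|force"
```

```text
tool_pos: [531.6, -318.3, 147.0]
ft_force: [-0.3, 0.2, 0.4]
finger_gap: 0.499
finger_force: 0.0
```

```bash
echo '[0, -4, 0, 0, 0.5, 0, -5, 0, 0, 0.5, 0, -5, 0, 0, 0.5, 0, -5, 0, 0, 0.5, 0, -5, -1, 0, 0.5, 0, -5, -1, 0, 0.5, 0, -5, -1, 0, 0.5, 0, -5, -1, 0, 0.5, 0, -5, -1, 0, 0.5, 0, 0, 0, 0, 0.5]' | python3 inch.py | grep -E "pos|ft|gap|force"
echo '[0, -4, -1, 0, 0.5, 0, -4, -1, 0, 0.5, 0, -4, 0, 0, 0.5, 0, -3, 0, 0, 0.5, 0, -3, 0, 0, 0.5, 0, 0, 0, 0, 0.5]' | python3 inch.py | grep -E "pos|ft|gap|force"
python3 - <<'E'
from h import *
a=np.radians(-9.3);X=np.array([np.cos(a),np.sin(a)]);Y=np.array([-np.sin(a),np.cos(a)])
o=r.observe();p=o["tool_pos"];print("local",X@p[:2]-544,Y@p[:2]+225.5,p[2])
s=r.grab_frame("scene");cv2.imwrite("pics/s11.png",s)
# light top edge of board in scene: column-wise first bright wood rows vs earlier s10
d=cv2.absdiff(s,cv2.imread("pics/s10.png")).max(2)>40
d[200:]=0
for x in(92,100,130,138,146,150): 
    y=np.nonzero(d[100:200,x])[0]; print(x,y[:1]+100,y[-1:]+100)
E
```

```text
tool_pos: [487.4, -310.9, 152.0]
ft_force: [-0.0, 0.1, 0.3]
finger_gap: 0.501
finger_force: 0.1
tool_pos: [469.9, -308.0, 153.7]
ft_force: [0.2, -1.1, 0.8]
finger_gap: 0.503
finger_force: 0.1
local -30.540660096021156 -2.476405916626561 153.74973297229315
92 [147] [170]
100 [115] [188]
130 [106] [156]
138 [110] [158]
146 [117] [160]
150 [127] [163]
```

```bash
echo '[0, -3, 0, 0, 0.5, 0, 0, 0, 0, 0.3, 0, 0, 0, 0, 0.2, 0, 0, 0, 0, 0.1, 0, 0, 0, 0, 0.03, 0, 0, 0, 0, 0.03, 0, 0, 0, 0, 0.03]' | python3 inch.py | grep -E "pos|ft|gap|force"
```

```text
tool_pos: [467.0, -307.6, 154.0]
ft_force: [-2.2, 0.5, 4.7]
finger_gap: 0.084
finger_force: 60.8
```

```bash
echo '[0, 0, -3, 0, 0.03, 0, 0, -5, 0, 0.03, 0, 0, -4, 0, 0.03, 0, 6, 0, 0, 0.03, 1, 6, 0, 0, 0.03, 1, 6, 0, 0, 0.03, 1, 5, 0, 0, 0.03, 0, 0, 0, 0, 0.03, 0, 0, 0, 0, 0.03]' | python3 inch.py | grep -E "pos|ft|gap|force"
python3 - <<'E'
from mos import *
a=np.radians(-9.3);X=np.array([np.cos(a),np.sin(a)]);Y=np.array([-np.sin(a),np.cos(a)])
o=r.observe();p=o["tool_pos"];print("local",X@p[:2]-544,Y@p[:2]+225.5,p[2])
s=r.grab_frame("scene");t=r.grab_frame("top")
cv2.imwrite("pics/s12.png",s);cv2.imwrite("pics/t12.png",t)
# expected corners (board bottom = TCP-129.5)
b=p[2]-129.5
for lat in(-62,62):
    for z in(b,b+140):
        q=X*(X@p[:2])+Y*(Y@p[:2]+lat); print(lat,round(z),"scene",np.round(proj("scene",[q[0],q[1],z]),1),"top",np.round(proj("top",[q[0],q[1],z]),1))
# wood-edge transitions along the row/cols in scene: board (light) vs background using saturation/value
h=cv2.cvtColor(s,cv2.COLOR_BGR2HSV)
for y in(125,135,145,150): print(y,[(x,*h[y,x]) for x in range(84,172,4)])
E
```

```text
tool_pos: [490.6, -308.2, 165.5]
ft_force: [-0.5, -0.1, -2.1]
finger_gap: 0.082
finger_force: 60.1
local -10.052856195538652 0.6261221755779331 165.48839542360292
-62 36 scene [115.1 174.1] top [407.6 191.4]
-62 176 scene [ 97.8 125.9] top [437.  181.7]
62 36 scene [159.6 182.4] top [352.1 183.6]
62 176 scene [147.2 133.6] top [371.1 172.5]
125 [(84, np.uint8(177), np.uint8(200), np.uint8(79)), (88, np.uint8(177), np.uint8(194), np.uint8(80)), (92, np.uint8(177), np.uint8(194), np.uint8(80)), (96, np.uint8(178), np.uint8(195), np.uint8(72)), (100, np.uint8(100), np.uint8(21), np.uint8(36)), (104, np.uint8(0), np.uint8(0), np.uint8(21)), (108, np.uint8(60), np.uint8(10), np.uint8(25)), (112, np.uint8(0), np.uint8(0), np.uint8(25)), (116, np.uint8(179), np.uint8(153), np.uint8(50)), (120, np.uint8(0), np.uint8(0), np.uint8(21)), (124, np.uint8(165), np.uint8(20), np.uint8(26)), (128, np.uint8(75), np.uint8(24), np.uint8(21)), (132, np.uint8(175), np.uint8(199), np.uint8(68)), (136, np.uint8(174), np.uint8(200), np.uint8(60)), (140, np.uint8(173), np.uint8(194), np.uint8(42)), (144, np.
[... 3000 characters left out ...]
8(17), np.uint8(117), np.uint8(111)), (120, np.uint8(18), np.uint8(117), np.uint8(109)), (124, np.uint8(17), np.uint8(119), np.uint8(101)), (128, np.uint8(17), np.uint8(118), np.uint8(115)), (132, np.uint8(17), np.uint8(116), np.uint8(121)), (136, np.uint8(18), np.uint8(120), np.uint8(119)), (140, np.uint8(18), np.uint8(115), np.uint8(124)), (144, np.uint8(17), np.uint8(119), np.uint8(118)), (148, np.uint8(17), np.uint8(118), np.uint8(119)), (152, np.uint8(17), np.uint8(120), np.uint8(115)), (156, np.uint8(14), np.uint8(171), np.uint8(167)), (160, np.uint8(14), np.uint8(171), np.uint8(167)), (164, np.uint8(15), np.uint8(170), np.uint8(171)), (168, np.uint8(14), np.uint8(169), np.uint8(177))]
```

The held board's edges at scene row 145 are columns 105 and 150, as predicted for a board centred on the TCP. I'll lower it, then lean it with a small opening and exact travel.

```bash
echo '[1.5, 0.5, 3, 0, 0.03, 0, 0, 4, 0, 0.03, 0, 0, 2, 0, 0.03, 0, 0, 1, 0, 0.03, 0, 0, 0, 0, 0.03]' | python3 inch.py | grep -E "pos|ft"
echo '[0, 0, 1, 0, 0.03, 0, 0, 0, 0, 0.03]' | python3 inch.py | grep -E "pos|ft"
echo '[0, 0, 1, 0, 0.03, 0, 0, 0, 0, 0.03]' | python3 inch.py | grep -E "pos|ft"
echo '[0, 0, 1, 0, 0.03, 0, 0, 0, 0, 0.03]' | python3 inch.py | grep -E "pos|ft"
```

```text
tool_pos: [491.1, -306.9, 155.5]
ft_force: [0.1, -0.3, -2.8]
tool_pos: [491.2, -307.0, 154.8]
ft_force: [0.1, -0.2, -2.6]
tool_pos: [491.2, -307.1, 154.0]
ft_force: [-0.6, 1.4, 0.7]
tool_pos: [491.4, -307.1, 154.0]
ft_force: [-1.6, 0.7, 6.2]
```

```bash
echo '[0, 0, -1, 0, 0.03, 0, 1, 0, 0, 0.03, 0, 0, 0, 0, 0.03]' | python3 inch.py | grep -E "pos|ft"
echo '[0, 1, 0, 0, 0.03, 0, 0, 0, 0, 0.03]' | python3 inch.py | grep -E "pos|ft"
echo '[0, 1, 0, 0, 0.03, 0, 0, 0, 0, 0.03]' | python3 inch.py | grep -E "pos|ft"
```

```text
tool_pos: [491.9, -307.1, 154.0]
ft_force: [-2.6, 0.0, 4.3]
tool_pos: [492.4, -307.2, 154.0]
ft_force: [-3.9, 1.2, 5.4]
tool_pos: [492.9, -307.3, 154.0]
ft_force: [-5.6, 1.0, 7.3]
```

```bash
echo '[0, -1, -0.5, 0, 0.03, 0, 0, 0, 0, 0.25, 0, 0, 0, 0, 0.25, 0, 3, 0, 0, 0.25, 0, 3, 0, 0, 0.25, 0, 3, 0, 0, 0.25, 0, 3, 0, 0, 0.25, 0, 3, 0, 0, 0.25, 0, 3, 0, 0, 0.25, 0, 0, 0, 0, 0.25]' | python3 inch.py | grep -E "pos|ft|force|gap"
echo '[0, 3, 0, 0, 0.25, 0, 3, 0, 0, 0.25, 0, 2, 0, 0, 0.25, 0, 0, 0, 0, 0.25]' | python3 inch.py | grep -E "pos|ft|force"
echo '[0, 2, 0, 0, 0.25, 0, 0, 0, 0, 0.25]' | python3 inch.py | grep -E "pos|ft|force"
```

```text
tool_pos: [511.5, -310.3, 154.2]
ft_force: [0.0, -0.2, 1.1]
finger_gap: 0.248
finger_force: 0.1
tool_pos: [519.2, -311.6, 154.3]
ft_force: [-1.3, 0.6, 0.3]
finger_force: 0.0
tool_pos: [521.0, -311.9, 154.3]
ft_force: [-0.4, -0.8, -0.1]
finger_force: 0.0
```

```bash
echo '[0, 2, 0, 0, 0.25, 0, 0, 0, 0, 0.25, 0, 0, 0, 0, 0.35, 0, 0, 0, 0, 0.45, 0, 0, 0, 0, 0.45, 0, 0, -8, 0, 0.45, 0, 0, -15, 0, 0.45, 0, 0, -25, 0, 0.45, 0, 0, -30, 0, 0.45, 0, 0, -25, -5.3, 0.45]' | python3 inch.py | grep -E "pos|ft|force"
echo '[20, 0, 0, 0, 0.45, 40, 0, 0, 0, 0.45, 45, 0, 0, 0, 0.45, 45, 0, 0, 0, 0.45, 45, 0, 0, 0, 0.45, 45, 0, 0, 0, 0.45, 45, 2, 0, 0, 0.45, 45, 2, 0, 0, 0.45, 45, 2, 0, 0, 0.45, 45, 2, 0, 0, 0.45]' | python3 inch.py | tail -1
echo '[45, 3, 0, 0, 0.45, 45, 3, 0, 0, 0.45, 45, 2, 0, 0, 0.45, 40, 2, 0, 0, 0.45, 30, 0, 0, 0, 0.45, 14, 0, 0, 0, 0.45, 0, 0, 0, 0, 0.45, 0, 0, 0, 0, 0.45]' | python3 inch.py | tail -1
python3 - <<'E'
from mos import *
to(588,321.5,178)
t=r.grab_frame("top");s=r.grab_frame("scene");cv2.imwrite("pics/t13.png",t);cv2.imwrite("pics/s13.png",s)
def hull(im,x0,x1,y0,y1):
    h=cv2.cvtColor(im,cv2.COLOR_BGR2HSV).astype(int)
    m=((abs(h[...,0]-18)<=4)&(h[...,1]<140)&(h[...,2]>70)).astype(np.uint8); k=np.zeros_like(m);k[y0:y1,x0:x1]=m[y0:y1,x0:x1]
    k=cv2.morphologyEx(k,cv2.MORPH_CLOSE,np.ones((5,5)))
    c=max(cv2.findContours(k,0,2)[0],key=cv2.contourArea); hl=cv2.convexHull(c)
    return cv2.contourArea(hl),cv2.approxPolyDP(hl,3,True)[:,0].tolist()
for n in("t10","t13"): print(n,hull(cv2.imread(f"pics/{n}.png"),335,450,130,215))
for n in("s10","s13"): print(n,hull(cv2.imread(f"pics/{n}.png"),70,180,100,190))
E
```

```text
tool_pos: [522.9, -312.3, 259.5]
ft_force: [1.0, -0.5, 0.1]
finger_force: 0.0
finger_force: 0.0
finger_force: 0.0
t 47.6 TCP [585.7 323.3 257. ] yaw of tool y -4.1 tool delta [-1.5  2.4 79. ] F [-0.5 -0.4 -0.7] gap 0.449 ff 0.0
t10 (3101.5, [[371, 153], [434, 163], [407, 206], [396, 210], [351, 198]])
t13 (2092.0, [[351, 185], [371, 155], [434, 165], [407, 193]])
s10 (852.5, [[90, 148], [139, 155], [165, 178], [150, 177]])
s13 (1384.5, [[92, 141], [141, 147], [161, 186], [103, 157]])
```

Run:
```python
from h import *
a=np.radians(-9.3);X=np.array([np.cos(a),np.sin(a)]);Y=np.array([-np.sin(a),np.cos(a)])
def L(n,p,z): q=plane(n,p,z)[:2]; print(n,z,"x %.1f lat %.1f"%(X@q-544,Y@q+225.5))
L("top",(351,185.5),24);L("top",(407,193.5),24)
for s,t in(((141,147),(371,155)),((92,141),(434,165))):
    p,e=tri(s,t); print(p.round(1),e,X@p[:2]-544,Y@p[:2]+225.5)
for z in (157,160): L("top",(371,155),z);L("top",(434,165),z)
```

```text
top 24 x -12.6 lat 61.8
top 24 x -12.9 lat -65.0
[ 536.2 -251.4  165.1] 1.8129877846601699 25.82009384578248 64.09864610337445
[ 515.4 -373.4  158.6] 2.074998095608604 24.924994387449033 -59.685986174934726
top 157 x 28.4 lat 61.0
top 157 x 25.9 lat -61.4
top 160 x 27.6 lat 61.8
top 160 x 25.1 lat -60.1
```

The sample board now leans about 16°, centred within ~3 mm on the stand. Next, fetch the punching board.

```bash
echo '[-1.5, 2, 15, 0, 0.45, 0, 0, 25, 0, 0.45, 0, 0, 20, 0, 0.45, 0, 0, 10, 0, 0.45, 0, 0, 6, 0, 0.45, 0, 0, 3, 0, 0.45, 0, 0, 0, 0, 0.45]' | python3 inch.py | grep -E "pos|ft|force"
echo '[0, -4, 0, 0, 0.45, 0, -4, 0, 0, 0.45, 0, -4, 0, 0, 0.45, 0, -4, 0, 0, 0.45, 0, -4, 0, 0, 0.45, 0, -4, 0, 0, 0.45, 0, -4, 0, 0, 0.45, 0, 0, 0, 0, 0.45]' | python3 inch.py | grep -E "pos|ft|force"
echo '[0, 0, 0, 0, 0.3, 0, 0, 0, 0, 0.2, 0, 0, 0, 0, 0.1, 0, 0, 0, 0, 0.05, 0, 0, 0, 0, 0.05, 0, 0, 0, 0, 0.05]' | python3 inch.py | grep -E "pos|ft|force|gap"
```

```text
tool_pos: [588.4, 322.1, 178.8]
ft_force: [-0.7, 0.2, 0.4]
finger_force: 0.0
tool_pos: [559.5, 324.4, 178.3]
ft_force: [-0.6, 0.1, 0.1]
finger_force: 0.0
tool_pos: [560.2, 324.3, 178.3]
ft_force: [0.1, 0.3, 0.2]
finger_gap: 0.111
finger_force: 58.8
```

```bash
echo '[0, 0, -5, 0, 0.05, 0, 0, -10, 0, 0.05, 0, 0, -20, 0, 0.05, 0, 0, -25, 0, 0.05, 0, 0, -25, 0, 0.05, 0, 0, -25, 0, 0.05, 0, 0, -15, 0, 0.05, 0, 0, -5, 0, 0.05, -10, 0, 0, 0, 0.05, -20, 0, 0, 0, 0.05]' | python3 inch.py | tail -2
echo '[-30, 0, 0, 0, 0.05, -35, 5, 0, 0, 0.05, -40, 5, 0, 0, 0.05, -40, 5, 0, 0, 0.05, -40, 5, 0, 0, 0.05, -40, 5, 0, 0, 0.05, -35, 5, 0, 0, 0.05, -28, 5, 0, 0, 0.05, -20, 4, 0, 0, 0.05, -9, 0, 0, 0, 0.05]' | python3 inch.py | tail -2
echo '[0, 0, 0, 0, 0.05, 0, 0, 0, 0, 0.05]' | python3 inch.py | tail -2
python3 - <<'E'
from mos import *
to(574.5,-25,180.3)
p=np.array(r.observe()["tool_pos"]);R=np.array(r.observe()["ee_rot"])
s=r.grab_frame("scene");cv2.imwrite("pics/s14.png",s)
h=cv2.cvtColor(s,cv2.COLOR_BGR2HSV)
for z in(p[2]-160,p[2]-140,p[2]-100):
    L,Rr=[proj("scene",np.r_[(p+R[:,0]*k)[:2],z]) for k in(-45,45)]
    y=int(round((L[1]+Rr[1])/2)); row=((h[y,:,1]<60)&(h[y,:,2]>70))
    i=np.nonzero(row[190:300])[0]+190; print("exp",L.round(1),Rr.round(1),"row",y,"meas",i.min(),i.max(),len(i))
E
```

```text
finger_gap: 0.111
finger_force: 58.5
finger_gap: 0.111
finger_force: 58.5
finger_gap: 0.105
finger_force: 58.5
t 52.0 TCP [573.9 -24.1 307.8] yaw of tool y -4.1 tool delta [ -0.9   0.8 127.5] F [-1.  -0.1 -0.9] gap 0.105 ff 58.5
exp [222.6 168.5] [266.  173.2] row 171 meas 222 290 69
exp [221.8 160.6] [266.1 165.3] row 163 meas 221 293 66
exp [220.2 144. ] [266.3 148.5] row 146 meas 194 282 86
```

```bash
echo '[-1, 1, 10, 0, 0.05, 0, 0, 20, 0, 0.05, 0, 0, 30, 0, 0.05, 0, 0, 25, 0, 0.05, 0, 0, 15, 0, 0.05, 0, 0, 10, 0, 0.05, 0, 0, 7, 0, 0.05, 0, 0, 4, 0, 0.05, 0, 0, 2, 0, 0.05, 0, 0, 0, 0, 0.05]' | python3 inch.py | grep -E "pos|ft"
echo '[0, 0, 2, 0, 0.05, 0, 0, 1, 0, 0.05, 0, 0, 0, 0, 0.05]' | python3 inch.py | grep -E "pos|ft"
echo '[0, 0, 1, 0, 0.05, 0, 0, 0, 0, 0.05]' | python3 inch.py | grep -E "pos|ft"
```

```text
tool_pos: [575.6, -25.7, 185.6]
ft_force: [0.2, 0.3, -1.5]
tool_pos: [575.4, -25.8, 182.4]
ft_force: [-0.4, 0.3, -1.4]
tool_pos: [575.3, -25.7, 181.3]
ft_force: [0.0, -0.1, -2.3]
```

```bash
echo '[0, 0, 1, 0, 0.05, 0, 0, 0, 0, 0.05]' | python3 inch.py | grep -E "pos|ft"
echo '[0, 0, 1, 0, 0.05, 0, 0, 0, 0, 0.05]' | python3 inch.py | grep -E "pos|ft"
echo '[0, 0, 1, 0, 0.05, 0, 0, 0, 0, 0.05]' | python3 inch.py | grep -E "pos|ft"
```

```text
tool_pos: [575.4, -25.7, 180.3]
ft_force: [-0.8, -0.6, -1.7]
tool_pos: [575.6, -25.7, 180.3]
ft_force: [-1.2, 1.3, 4.6]
tool_pos: [575.7, -25.7, 180.3]
ft_force: [-2.0, 1.4, 10.7]
```

```bash
echo '[0, 0, -2, 0, 0.05, 0, 0, 0, 0, 0.25, 0, 0, 0, 0, 0.25, 0, 3, 0, 0, 0.25, 0, 3, 0, 0, 0.25, 0, 3, 0, 0, 0.25, 0, 3, 0, 0, 0.25, 0, 3, 0, 0, 0.25, 0, 3, 0, 0, 0.25, 0, 0, 0, 0, 0.25]' | python3 inch.py | grep -E "pos|ft|force|gap"
echo '[0, 3, 0, 0, 0.25, 0, 3, 0, 0, 0.25, 0, 2, 0, 0, 0.25, 0, 0, 0, 0, 0.25]' | python3 inch.py | grep -E "pos|ft|force"
echo '[0, 2, 0, 0, 0.25, 0, 1, 0, 0, 0.25, 0, 0, 0, 0, 0.25]' | python3 inch.py | grep -E "pos|ft|force"
```

```text
tool_pos: [593.8, -27.1, 180.2]
ft_force: [0.6, 0.3, 0.4]
finger_gap: 0.246
finger_force: 0.0
tool_pos: [601.5, -27.6, 180.2]
ft_force: [-0.7, 0.2, 0.2]
finger_force: 0.0
tool_pos: [604.2, -27.7, 180.1]
ft_force: [-0.7, -0.0, -0.2]
finger_force: 0.2
```

```bash
echo '[0, 0, 0, 0, 0.35, 0, 0, 0, 0, 0.45, 0, 0, 0, 0, 0.45, 0, 0, -8, 0, 0.45, 0, 0, -20, 0, 0.45, 0, 0, -25, 0, 0.5, 0, 0, -27, 0, 0.6, 10, -10, 0, 0, 0.7, 30, -15, 0, 0, 0.7, 40, -18, 0, 0, 0.7]' | python3 inch.py | tail -1
echo '[40, -20, 0, 0, 0.7, 40, -20, 0, 0, 0.7, 40, -20, 0, 0, 0.7, 35, -15, 0, 0, 0.7, 20, -6, 0, 0, 0.7, 6, 0, 0, 0, 0.7, 0, 0, 0, 0, 0.7, 0, 0, 0, 0, 0.7]' | python3 inch.py | tail -1
python3 - <<'E'
from mos import *
to(498.5,241.5,192)
s=r.grab_frame("scene");t=r.grab_frame("top");cv2.imwrite("pics/s15.png",s);cv2.imwrite("pics/t15.png",t)
h=cv2.cvtColor(t,cv2.COLOR_BGR2HSV)
m=((h[...,1]<50)&(h[...,2]>80)).astype(np.uint8); k=np.zeros_like(m);k[105:175,215:300]=m[105:175,215:300]
for im,mm in(("t5",None),("t15",None)):
    h=cv2.cvtColor(cv2.imread(f"pics/{im}.png"),cv2.COLOR_BGR2HSV)
    k=np.zeros(h.shape[:2],np.uint8); k[105:175,215:300]=((h[...,1]<60)&(h[...,2]>80))[105:175,215:300]
    c_=max(cv2.findContours(k,0,2)[0],key=cv2.contourArea); print(im,cv2.approxPolyDP(cv2.convexHull(c_),2.5,True)[:,0].tolist())
E
```

```text
finger_force: 0.0
finger_force: 0.0
t 57.6 TCP [499.2 240.7 260.1] yaw of tool y -4.1 tool delta [ 0.7 -0.8 68.1] F [ 0.2 -0.9 -0.4] gap 0.701 ff 0.0
t5 [[230, 119], [277, 121], [270, 162], [233, 160]]
t15 [[232, 115], [279, 118], [273, 159], [235, 157]]
```

The punching board leans in front of the cork again, about 6 mm further back than it was and parallel. Now the bottle.

```bash
echo '[0.5, -0.5, 15, 0, 0.7, 0, 0, 25, 0, 0.7, 0, 0, 17, 0, 0.7, 0, 0, 9, 0, 0.7, 0, 0, 0, 0, 0.4, 0, 0, 0, 0, 0.2, 0, 0, 0, 0, 0.2, 0, 0, 0, 0, 0.2, 0, 0, 0, 0, 0.2, 0, 0, 0, 0, 0.2]' | python3 inch.py | grep -E "pos|ft|force|gap"
```

```text
tool_pos: [499.1, 242.0, 195.1]
ft_force: [-1.2, -0.4, 3.2]
finger_gap: 0.337
finger_force: 59.6
```

```bash
echo '[0, 0, -5, 0, 0.2, 0, 0, -10, 0, 0.2, 0, 0, -20, 0, 0.2, 0, 0, -20, 0, 0.2, -10, 0, -10, 0, 0.2, -25, 2, 0, 0, 0.2, -30, 6, 0, 0, 0.2, -35, 8, 0, 0, 0.2, -35, 8, 0, 0, 0.2, -35, 6, 0, 0, 0.2]' | python3 inch.py | tail -1
echo '[-30, 4, 0, 0, 0.2, -15, 1, 0, 0, 0.2, -6, 0, 0, 0, 0.2, 0, 0, 0, 0, 0.2, 0, 0, 0, 0, 0.2]' | python3 inch.py | tail -1
python3 -c "
from h import *
to(518.6,18.3,197)"
```

```text
finger_force: 59.5
finger_force: 59.5
t 60.2 TCP [517.6  19.8 259.3] yaw of tool y -4.0 tool delta [-1.5  1.1 62.3] F [ 0.3  1.  -2.1] gap 0.332 ff 59.5
```

```bash
echo '[-1.5, 1, 14, 0, 0.2, 0, 0, 20, 0, 0.2, 0, 0, 14, 0, 0.2, 0, 0, 6, 0, 0.2, 0, 0, 4, 0, 0.2, 0, 0, 2, 0, 0.2, 0, 0, 0, 0, 0.2]' | python3 inch.py | grep -E "pos|ft"
echo '[0, 0, 1.5, 0, 0.2, 0, 0, 0, 0, 0.2]' | python3 inch.py | grep -E "pos|ft"
echo '[0, 0, 1, 0, 0.2, 0, 0, 0, 0, 0.2]' | python3 inch.py | grep -E "pos|ft"
echo '[0, 0, 1, 0, 0.2, 0, 0, 0, 0, 0.2]' | python3 inch.py | grep -E "pos|ft"
```

```text
tool_pos: [519.0, 17.7, 199.6]
ft_force: [-0.6, -0.9, -2.8]
tool_pos: [519.0, 17.4, 198.1]
ft_force: [-0.1, 1.1, -1.9]
tool_pos: [519.0, 17.3, 197.1]
ft_force: [0.4, -0.2, -0.2]
tool_pos: [519.1, 17.3, 197.1]
ft_force: [-2.0, 0.3, 6.4]
```

```bash
echo '[0, 0, 0, 0, 0.7, 0, 0, 0, 0, 0.7, 0, 0, 0, 0, 0.7, 0, 0, -15, 0, 0.7, 0, 0, -25, 0, 0.7, 0, 0, -22, 0, 0.7, 20, 0, 0, 0, 0.7, 45, -5, 0, 0, 0.7, 45, -5, 0, 0, 0.7, 45, -5, 0, 0, 0.7]' | python3 inch.py | tail -1
echo '[45, -5, 0, 0, 0.7, 45, -5, 0, 0, 0.7, 45, -5, 0, 0, 0.7, 45, -5, 0, 0, 0.7, 38, 0, 0, 0, 0.7, 19, 0, 0, 0, 0.7, 0, 0, 0, 0, 0.7, 0, 0, 0, 0, 0.7]' | python3 inch.py | tail -1
python3 -c "
from h import *
to(510.8,411.8,202)"
```

```text
finger_force: 0.0
finger_force: 0.0
t 63.4 TCP [511.4 410.9 257. ] yaw of tool y -4.0 tool delta [ 1.  -0.6 55. ] F [ 0.  -0.2 -0.5] gap 0.696 ff 0.0
```

```bash
echo '[1, 0, 15, 0, 0.7, 0, 0, 25, 0, 0.7, 0, 0, 15, 0, 0.7, 0, 0, 0, 0, 0.5, 0, 0, 0, 0, 0.3, 0, 0, 0, 0, 0.3, 0, 0, 0, 0, 0.3, 0, 0, 0, 0, 0.3]' | python3 inch.py | grep -E "pos|ft|force|gap"
echo '[0, 0, -6, 0, 0.3, 0, 0, -14, 0, 0.3, 0, 0, -20, 0, 0.3, 0, 0, -25, 0, 0.3, 0, 0, -25, 0, 0.3, 0, 0, -20, 0, 0.3, -10, -5, 0, 0, 0.3, -20, -10, 0, 0, 0.3, -30, -10, 0, 0, 0.3, -35, -10, 0, 0, 0.3]' | python3 inch.py | tail -1
echo '[-38, -5, 0, 0, 0.3, -38, 0, 0, 0, 0.3, -38, 0, 0, 0, 0.3, -38, 0, 0, 0, 0.3, -38, 0, 0, 0, 0.3, -38, 0, 0, 0, 0.3, -38, 0, 0, 0, 0.3, -38, 0, 0, 0, 0.3, -35, 0, 0, 0, 0.3, -25, 0, 0, 0, 0.3]' | python3 inch.py | tail -1
echo '[-12, 0, 0, 0, 0.3, -5, 0, 0, 0, 0.3, 0, 0, 0, 0, 0.3, 0, 0, 0, 0, 0.3]' | python3 inch.py | tail -2
python3 -c "
from h import *
to(516.6,-66.5,202)"
```

```text
tool_pos: [512.0, 412.0, 203.5]
ft_force: [-0.5, 0.1, -2.6]
finger_gap: 0.475
finger_force: 51.2
finger_force: 60.2
finger_force: 60.4
finger_gap: 0.47
finger_force: 60.4
t 66.5 TCP [438.1 -59.2 312.9] yaw of tool y -4.0 tool delta [ -1.8  78.8 110.9] F [-0.7  0.1 -1.9] gap 0.47 ff 60.4
```

```bash
echo '[-2, 10, 0, 0, 0.3, 0, 20, 0, 0, 0.3, 0, 25, 0, 0, 0.3, 0, 17, 0, 0, 0.3, 0, 7, 0, 0, 0.3, 0, 0, 0, 0, 0.3, 0, 0, 0, 0, 0.3]' | python3 inch.py | grep -E "pos|ft"
echo '[0, 0, 15, 0, 0.3, 0, 0, 25, 0, 0.3, 0, 0, 25, 0, 0.3, 0, 0, 15, 0, 0.3, 0, 0, 10, 0, 0.3, 0, 0, 8, 0, 0.3, 0, 0, 4, 0, 0.3, 0, 0, 2, 0, 0.3, 0, 0, 0, 0, 0.3]' | python3 inch.py | grep -E "pos|ft"
python3 -c "
from h import *
to(516.6,-66.5,205.5)"
```

```text
tool_pos: [516.3, -67.1, 312.5]
ft_force: [-0.4, -0.2, -2.3]
tool_pos: [516.9, -67.7, 209.1]
ft_force: [-0.2, -0.7, -2.4]
t 68.2 TCP [516.9 -67.7 209.1] yaw of tool y -4.1 tool delta [ 1.2 -0.4  3.6] F [-0.2 -0.7 -2.4] gap 0.468 ff 60.7
```

```bash
for k in 1; do :; done; echo '[1, 0, 2, 0, 0.3, 0, 0, 1, 0, 0.3, 0, 0, 0, 0, 0.3]' | python3 inch.py | grep -E "pos|ft"
echo '[0, 0, 1, 0, 0.3, 0, 0, 0, 0, 0.3]' | python3 inch.py | grep -E "pos|ft"
echo '[0, 0, 1, 0, 0.3, 0, 0, 0, 0, 0.3]' | python3 inch.py | grep -E "pos|ft"
```

```text
tool_pos: [516.8, -66.6, 205.8]
ft_force: [0.2, -0.5, -3.1]
tool_pos: [516.7, -66.7, 204.7]
ft_force: [1.7, -0.5, -1.6]
tool_pos: [516.8, -66.7, 203.7]
ft_force: [0.4, 0.4, -2.3]
```

```bash
echo '[0, 0, 1, 0, 0.3, 0, 0, 0, 0, 0.3]' | python3 inch.py | grep -E "pos|ft"
echo '[0, 0, 1, 0, 0.3, 0, 0, 0, 0, 0.3]' | python3 inch.py | grep -E "pos|ft"
echo '[0, 0, 1, 0, 0.3, 0, 0, 0, 0, 0.3]' | python3 inch.py | grep -E "pos|ft"
```

```text
tool_pos: [516.9, -66.8, 203.7]
ft_force: [-0.2, -0.6, 4.0]
tool_pos: [517.0, -66.8, 203.6]
ft_force: [-3.8, 0.6, 10.6]
tool_pos: [517.1, -66.8, 203.6]
ft_force: [-5.3, 1.0, 16.6]
```

```bash
echo '[0, 0, -2, 0, 0.3, 0, 0, 0, 0, 0.7, 0, 0, 0, 0, 0.7, 0, 0, 0, 0, 0.7, 0, 0, -12, 0, 0.7, 0, 0, -25, 0, 0.7, 0, 0, -35, 0, 0.7, 0, 0, -20, 0, 0.7, 20, -10, 0, 0, 0.7, 40, -10, 0, 0, 0.7]' | python3 inch.py | tail -1
echo '[45, -5, 0, 0, 0.7, 45, 0, 0, 0, 0.7, 45, 0, 0, 0, 0.7, 45, 0, 0, 0, 0.7, 45, 0, 0, 0, 0.7, 40, 0, 0, 0, 0.7, 20, 0, 0, 0, 0.7, 0, 0, 0, 0, 0.7, 0, 0, 0, 0, 0.7]' | python3 inch.py | tail -1
python3 - <<'E'
from mos import *
to(500,240,300)
s=r.grab_frame("scene");t=r.grab_frame("top");cv2.imwrite("pics/s20.png",s);cv2.imwrite("pics/t20.png",t)
t0=cv2.imread("pics/top0.png");s0=cv2.imread("pics/scene0.png");t13=cv2.imread("pics/t13.png");s13=cv2.imread("pics/s13.png")
def dif(a,b,x0,x1,y0,y1): 
    d=cv2.absdiff(a,b).max(2)[y0:y1,x0:x1]; return round(float((d>40).mean()),3)
print("mug top",dif(t,t0,205,262,218,262),"caddy front top",dif(t,t0,212,298,140,200),"caddy scene",dif(s,s0,185,300,115,255))
print("stand vs after placing: top",dif(t,t13,340,440,145,220),"scene",dif(s,s13,85,175,135,215))
def blob(im,f,x0,x1,y0,y1):
    g=im[y0:y1,x0:x1].astype(int); k=f(g).astype(np.uint8); n,l,st,ce=cv2.connectedComponentsWithStats(k); i=1+np.argmax(st[1:,4]); return (st[i][:4]+[x0,y0,0,0]).tolist(),(ce[i]+[x0,y0]).round(1)
for im in(t0,t): print("black cap",blob(im,lambda g:g.max(2)<50,220,250,145,185))
for im in(t0,t): print("grey cap",blob(im,lambda g:(abs(g-115).max(2)<28)&(np.ptp(g,axis=2)<25),262,300,145,180))
E
```

```text
finger_force: 0.0
finger_force: 0.0
t 71.3 TCP [516.2 279.4 295. ] yaw of tool y -4.0 tool delta [-40.5 -13.4  -5. ] F [ 0.5 -0.7  0. ] gap 0.699 ff 0.0
mug top 0.411 caddy front top 0.046 caddy scene 0.14
stand vs after placing: top 0.0 scene 0.0
black cap ([224, 155, 16, 18], array([231.8, 163.7]))
black cap ([224, 155, 16, 18], array([231.6, 163.9]))
grey cap ([262, 145, 28, 35], array([274.3, 162.3]))
grey cap ([262, 145, 27, 35], array([274.2, 161.7]))
```

Run:
```python
import cv2,numpy as np
for n in("top0","t5","t13","t20"):
    im=cv2.imread(f"pics/{n}.png"); h=cv2.cvtColor(im,cv2.COLOR_BGR2HSV)
    k=np.zeros(h.shape[:2],np.uint8);k[215:265,200:268]=((h[...,1]<60)&(h[...,2]>75))[215:265,200:268]
    c=max(cv2.findContours(k,0,2)[0],key=cv2.contourArea); print(n,cv2.boundingRect(c),cv2.contourArea(c))
s0=cv2.imread("pics/scene0.png");s=cv2.imread("pics/s20.png")
def edges(im): return cv2.Canny(im[150:185,272:300],60,150)
print(cv2.matchTemplate(cv2.cvtColor(s,6)[140:195,262:310],cv2.cvtColor(s0,6)[150:182,275:296],cv2.TM_CCOEFF_NORMED).max(),cv2.minMaxLoc(cv2.matchTemplate(cv2.cvtColor(s,6)[140:195,262:310],cv2.cvtColor(s0,6)[150:182,275:296],cv2.TM_CCOEFF_NORMED))[3])
```

```text
top0 (208, 219, 52, 40) 1255.5
t5 (208, 219, 52, 40) 1253.5
t13 (208, 219, 52, 40) 1260.5
t20 (208, 219, 52, 40) 1256.0
0.73336715 (13, 10)
```

The mug has not moved, both caps are back at their starting pixels, and the stand is steady. Handing in.

```bash
python3 -c "
from plant import r
print(r.job_done())"
```

```text
the job is handed in; nothing more can be done
None
```

I handed the job in at about 71 s: the sample board leans centred on the stand (to about 3 mm, after I re-seated it when its foot first slid to the lip), the punching board leans in front of the cork board, the can and bottle are back in their own bays, and the mug did not move; the final state was checked by image measurement only, and `job_done()` returned no verdict.

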